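# Seal a batch of preserve pots in the lidding press

### The job

Seal the preserve pots (there may be two or three): take them off the dark wooden board and stand every one in a well of the wooden tray, lids still raised, then slide the loaded tray along the worktop under the lips of the lidding press until it is fully home against the back stop, and push the press's black knob down to its stop so that the press, not the gripper, drives all the lids in. Then let the knob rise, draw the tray straight back out until it stands clear of the press on the worktop, and stand all the pots upright on the board again. Leave the other things on the worktop where they are.

Things in the scene. Friction and masses are not known exactly. Their poses are not given: they have to be found in the camera images.
- press: Lidding press fixed to the worktop: grey arch, aluminium rails, open underneath so that the tray slides on the worktop itself. Origin on the worktop straight below the knob; +y points out of its mouth (roughly to the robot's left), z up. Arch uprights at x = +-76 mm (outer faces +-87, 50 mm wide in y), bridge top at z = 130 mm. Tray home = tray's origin on this origin, y axes agreeing.
- press_mouth (a point): Middle of the mouth, at y = 108 mm of the press, 12 mm up. Splayed guides narrow from about 118 mm apart here to the rails at y = 80 mm. The rails (y = -112 to 82 mm, 24 mm high) have inner faces 94 mm apart (tray base 84 mm), and lips that overhang inwards to 35 mm either side of the middle, underside 11.5 mm and top 21.5 mm above the worktop.
- press_stop (a point): Middle of the back stop's face, at y = -111 mm of the press, 12 mm up: the tray's far end (110 mm from its origin) comes against it when the tray is home. It has a lip like the rails', 10 mm deep.
- plunger (a joint): Plunger: 0 = up, 0.024 m = down at its stop. A spring raises it, 6 N at the top to 10 N at the stop; each lid under it adds about 3 N over the last 8 mm (19 N in all with three). Its press plate, 56 mm (x) by 190 mm (y), has its underside 88.5 mm above the worktop when up, 64.5 mm when down.
- knob_top (a point): Centre of the top face of the plunger's round black knob, 56 mm in diameter and 20 mm thick; 178 mm above the worktop when up, moves down 24 mm with the plunger.
- tray: Loose light-wood tray, 0.35 kg. Origin under its middle well; long axis y, grip at the +y end. Base 84 mm (x), y = -110 to 100 mm, 6 mm thick; its edges are the flanges that pass under the lips. It starts empty outside the mouth, roughly in line with the press, grip away from it. It is clear of the press when its origin is over 215 mm from the press's along the press's y.
- mid_well (a point): Middle of the floor of the tray's middle well, 6 mm above the tray's underside. Three square wells in a row, 60 x 60 mm inside, centred at x = 0 and y = -64, 0, +64 mm of the tray; tops of their 4 mm walls 16 mm above the tray's underside.
- tray_grip (a point): Middle of the tray's grip: a bar along the tray's y axis, 22 mm wide (x), 22 mm high (z 25 to 47 mm above the worktop), from y = 109 to 177 mm of the tray; this point is at y = 147, z = 36 mm of the tray. Pinch it from above across the bar.
- board: Dark wooden board fixed on the worktop, 80 mm (x) by 250 mm (y), 12 mm thick, left of the tray; the pots start on it. Origin under its middle, z up; the top is 12 mm above the worktop. Close behind it stands a dish rack, 120 mm high (more at its handles), its front at x = 0.56 m and its right side at y = 0.045 m of the room: pass in front of it.
- pot_1: White cylindrical ceramic pot 1, 54 mm in diameter, body 50 mm high, 0.14 kg, with a brown wooden lid 50 mm in diameter that stands 8 mm proud (whole height 66 mm; 58 mm when sealed). Origin in the middle of its underside, z up. May be absent.
- pot_2: White cylindrical ceramic pot 2, 54 mm in diameter, body 50 mm high, 0.14 kg, with a brown wooden lid 50 mm in diameter that stands 8 mm proud (whole height 66 mm; 58 mm when sealed). Origin in the middle of its underside, z up. May be absent.
- pot_3: White cylindrical ceramic pot 3, 54 mm in diameter, body 50 mm high, 0.14 kg, with a brown wooden lid 50 mm in diameter that stands 8 mm proud (whole height 66 mm; 58 mm when sealed). Origin in the middle of its underside, z up. May be absent.
- lid_1 (a joint): Lid of pot 1: 0 = raised, 0.008 m = driven fully home. It moves only when pushed with more than about 3 N and stays where it is left.
- lid_2 (a joint): Lid of pot 2: 0 = raised, 0.008 m = driven fully home. It moves only when pushed with more than about 3 N and stays where it is left.
- lid_3 (a joint): Lid of pot 3: 0 = raised, 0.008 m = driven fully home. It moves only when pushed with more than about 3 N and stays where it is left.
- spice_jar: Bystander: a spice jar with a yellow cap, 43 mm across, 102 mm tall, behind the tray; origin under its middle.
- apple: Bystander: a red apple, 70 mm across, behind the tray; origin under its middle.
Things that resemble listed ones, but are neither listed nor needed, are in the scene too. Leave any turquoise look-alike of the pot_3 alone.

How it is judged (in metres and radians):
On the way, in this order (a step that is already met when the one before it is completed fails the run):
1. every pot stands in a well of the tray, its lid still raised, the tray outside the press (x of pot_1 in the frame of tray between -0.008 and 0.008 m and y of pot_1 in the frame of tray between -0.072 and 0.072 m and z of pot_1 in the frame of tray between 0.002 and 0.01 m and angle between each of pot_1, pot_2, pot_3's own z axis and vertical below 0.1 rad and value of joint each of lid_1, lid_2, lid_3 below 0.003 m and x of pot_2 in the frame of tray between -0.008 and 0.008 m and y of pot_2 in the frame of tray between -0.072 and 0.072 m and z of pot_2 in the frame of tray between 0.002 and 0.01 m and x of pot_3 in the frame of tray between -0.008 and 0.008 m and y of pot_3 in the frame of tray between -0.072 and 0.072 m and z of pot_3 in the frame of tray between 0.002 and 0.01 m and y of tray in the frame of press above 0.19 m), for 0.2 s.
2. the tray with the pots is fully home in the press (within 6 mm and 0.05 rad), lids still raised (under 3 mm) (x of tray in the frame of press between -0.006 and 0.006 m and y of tray in the frame of press between -0.006 and 0.006 m and angle between the y axis of tray and the y axis of press, either way round below 0.05 rad and height (world z) of tray below 0.006 m and x of pot_1 in the frame of tray between -0.008 and 0.008 m and y of pot_1 in the frame of tray between -0.072 and 0.072 m and z of pot_1 in the frame of tray between 0.002 and 0.01 m and angle between each of pot_1, pot_2, pot_3's own z axis and vertical below 0.1 rad and value of joint each of lid_1, lid_2, lid_3 below 0.003 m and x of pot_2 in the frame of tray between -0.008 and 0.008 m and y of pot_2 in the frame of tray between -0.072 and 0.072 m and z of pot_2 in the frame of tray between 0.002 and 0.01 m and x of pot_3 in the frame of tray between -0.008 and 0.008 m and y of pot_3 in the frame of tray between -0.072 and 0.072 m and z of pot_3 in the frame of tray between 0.002 and 0.01 m), for 0.2 s.
3. the knob is down at its stop (21.5 mm or more) with the tray home, and every lid is driven in (x of tray in the frame of press between -0.006 and 0.006 m and y of tray in the frame of press between -0.006 and 0.006 m and angle between the y axis of tray and the y axis of press, either way round below 0.05 rad and height (world z) of tray below 0.006 m and x of pot_1 in the frame of tray between -0.008 and 0.008 m and y of pot_1 in the frame of tray between -0.072 and 0.072 m and z of pot_1 in the frame of tray between 0.002 and 0.01 m and angle between each of pot_1, pot_2, pot_3's own z axis and vertical below 0.1 rad and value of joint each of lid_1, lid_2, lid_3 above 0.0055 m and x of pot_2 in the frame of tray between -0.008 and 0.008 m and y of pot_2 in the frame of tray between -0.072 and 0.072 m and z of pot_2 in the frame of tray between 0.002 and 0.01 m and x of pot_3 in the frame of tray between -0.008 and 0.008 m and y of pot_3 in the frame of tray between -0.072 and 0.072 m and z of pot_3 in the frame of tray between 0.002 and 0.01 m and value of joint plunger above 0.0215 m), for 0.1 s.
4. the tray is drawn out clear of the press, the lids driven in (y of tray in the frame of press above 0.205 m and value of joint each of lid_1, lid_2, lid_3 above 0.0055 m), for 0.1 s.
At the end, for the whole second after the job is handed in: Every pot stands upright at rest on the board (centre within 30 mm across, 112 mm along of its middle), lid driven in at least 5.5 mm; the tray lies flat on the worktop, its origin over 205 mm from the press's along the press's y; the knob is up; all released (all of step 4 and x of pot_1 in the frame of board between -0.03 and 0.03 m and y of pot_1 in the frame of board between -0.112 and 0.112 m and z of pot_1 in the frame of board between 0.008 and 0.016 m and angle between each of pot_1, pot_2, pot_3, tray's own z axis and vertical below 0.1 rad and linear speed of each of pot_1, pot_2, pot_3, tray below 0.02 m/s and x of pot_2 in the frame of board between -0.03 and 0.03 m and y of pot_2 in the frame of board between -0.112 and 0.112 m and z of pot_2 in the frame of board between 0.008 and 0.016 m and x of pot_3 in the frame of board between -0.03 and 0.03 m and y of pot_3 in the frame of board between -0.112 and 0.112 m and z of pot_3 in the frame of board between 0.008 and 0.016 m and height (world z) of tray below 0.01 m and value of joint plunger below 0.003 m); the robot touches nothing.
It fails at once if the spice jar is pushed more than 5 cm (distance of spice_jar from where it was at the start of the episode above 0.05 m).
It fails at once if the apple is pushed more than 5 cm (distance of apple from where it was at the start of the episode above 0.05 m).
Of pot_1, pot_2, pot_3 only 2 to 3 are there at a start; the rules pass over those that are not, and their reading is None.
At some moment in a run one of pot_1, pot_2, pot_3 may be knocked a few centimetres aside while the robot is not near it.
Once in a run the grip may slacken for a moment while it holds something.
It also fails if it takes over 208 s, if anything falls off the work surface, if the arm or the gripper's body presses on something with over 40 N, if the wrist force passes 120 N, or if a joint passes its speed limit or range.

### The arm

A 6-joint arm with a two-finger parallel gripper is mounted at the origin on a cart in front of the work surface, level with it; the furniture and walls round the work are solid. World frame = base frame: x ahead of the robot, y to its left, z up, the work surface at z = 0. Lengths are in m, angles in degrees, forces in N, time in s.
With the tool pointing down it reaches from about 0.325 to 0.875 m from the base axis. Payload 4.4 kg.
Tool frame: the origin (TCP) lies at the very end of the fingers, on their centre line; the grasp point (between the pads) lies 19 mm behind it; z points along the fingers, y is the line along which they close (so a half turn about z gives the same grasp; the last joint's range is limited). The gripper opens to 85 mm and grips with 20 to 120 N. Pads are 22 mm wide; open, the fingers measure 114 mm over their backs; the gripper's body (76 mm by 85 mm) begins 54 mm behind the grasp point. The pads swing forward as they close: fully open they stand 13 mm farther back than shut.
Start: joints at [-85.056, 11.837, 88.321, -0, 79.842, -8.623], TCP at [0.135, -0.559, 0.201] pointing down, gripper open.
Joint ranges: [-156.59, 156.59], [-49.26, 127.26], [12.9, 141.05], [-63.56, 243.56], [4.71, 150.69], [-161.64, 161.64]. Speed limits (degrees/s): [159.86, 159.86, 180, 180, 180, 180].

### API

Orientations are given as a 3x3 rotation matrix whose columns are the frame's x, y, z axes.
In Python, from plant import r gives the robot as it stands. Calls block until the motion is done:
- r.move_pose(position, orientation): joint-space move of the TCP to a pose.
- r.servo_line(position, orientation=None, max_speed=0.15, force_limit=None): straight line of the TCP; orientation=None keeps the orientation; max_speed is the mean speed in m/s. With force_limit (N) it stops when the force on the tool has changed by that much, and returns True; else False.
- r.movej(angles): joint-space move.
- r.set_gripper(opening, force=None): finger opening in m; force is the grip in N (None keeps the last); returns when the fingers have stopped.
- r.wait(seconds).
- r.inverse_kinematics(position, orientation): joint angles nearest the present ones, or None.
- r.observe(): the state.
- r.capture(name): name is "side" or "top"; returns a dict with "color" (420x560x3 uint8, blue, green, red), "fov_y" (degrees; the focal length in pixels is half the picture's height over the tangent of half this angle, whatever the lens; pixels are square), "cx", "cy" (the principal point, pixels), "dist_coeffs" ([k1, k2, p1, p2, k3] as OpenCV has them; the pictures are not rectified), "R" (3x3) and "t" (3): a world point X has camera coordinates R X + t. Camera axes: x right, y down, z forward; pixel columns grow to the right and rows downward; lengths in m; the calibration is good to about 2 mm. A picture is of the moment at which its call begins. There is no depth.
A pose or a line that the arm cannot do raises r.Unreachable and nothing moves.
- r.sign_off(): hands the job in; it is judged then, once.
Trained networks look in the newest picture that a camera, given by its name, has taken for a name from the list of things; names that differ only in an ending like _2 or _b are one class to them, and where a whole thing is asked for, a point or a joint stands for the part that bears it (a point fixed in the world has none). Each returns a list of dicts, best first, with "confidence" (0 to 1); they miss things now and then, are a little off and sometimes report something else, mostly with a low value. They report only what shows in the picture. A call takes as long as a camera call. They do not tell look-alikes from the thing itself.
- r.recognise(camera, target): "location" ([column, row] in pixels, amid what is visible of it).
- r.place_of(camera, target): "location" ([column, row] in pixels: a listed point, or the origin of a listed thing).
The state is a dict: "t": time; "joint_pos": joint angles; "dq": joint speeds; "effort": joint torques, N m; "ee_pos": TCP position; "tool_rot": TCP orientation; "ft_force": force on the tool from outside, world axes, zero at the start; "torque": the same for the moment, N m; "grip_width": finger opening in m; "finger_force": force on a finger pad.
Only numpy, scipy, OpenCV 4.12 (cv2) and the standard library are available. Lean on these libraries where they do the work, as an engineer would, in place of code of your own. Each camera call takes 0.05 s, during which the arm holds its last target. There are 200 camera calls.

## Working session

There is one attempt and no reset: what is moved stays moved. The work goes in short steps, each a Python script; the robot and the scene stay as the last script left them, time stands still between calls to the robot, and variables do not carry over. Pictures are saved under pics/ and viewed, at most 14 in all, crops included, and the job is handed in when it is done.

```bash
ls; mkdir -p pics; cat > h.py <<'E'
import numpy as np, cv2
from plant import r
def cap(n, save=None):
    c=r.capture(n)
    if save: cv2.imwrite('pics/'+save+'.png',c['color'])
    return c
def K(c):
    f=c['color'].shape[0]/2/np.tan(np.radians(c['fov_y'])/2)
    return np.array([[f,0,c['cx']],[0,f,c['cy']],[0,0,1.]])
def ray(c,p):
    u=cv2.undistortPoints(np.array([[p]],float),K(c),np.array(c['dist_coeffs'],float))[0,0]
    R=np.array(c['R']);t=np.array(c['t'])
    return -R.T@t, R.T@np.array([u[0],u[1],1.])
def onz(c,p,z):
    o,d=ray(c,p); return o+d*(z-o[2])/d[2]
def proj(c,X):
    rv,_=cv2.Rodrigues(np.array(c['R'],float))
    return cv2.projectPoints(np.array(X,float).reshape(-1,1,3),rv,np.array(c['t'],float),K(c),np.array(c['dist_coeffs'],float))[0][:,0]
E
python3 - <<'E'
from h import *
np.set_printoptions(precision=3,suppress=True)
cs={n:cap(n,n+'0') for n in('top','side')}
Z=dict(press=0,press_mouth=.012,press_stop=.012,knob_top=.178,tray=0,mid_well=.006,tray_grip=.036,board=0,pot_1=.012,spice_jar=0,apple=0)
for n,c in cs.items():
    print(n, -np.array(c['R']).T@np.array(c['t']), c['fov_y'])
    for k,z in Z.items():
        for d in r.place_of(n,k): print(' ',k,np.round(d['location'],1),round(d['confidence'],2),onz(c,d['location'],z))
E
```

```text
pics
top [-0.337  0.044  1.426] 46.58943276293597
  press [380.3 204.8] 0.28 [ 0.637 -0.442  0.   ]
  knob_top [380.7 203.7] 0.57 [ 0.52  -0.384  0.178]
  board [198.2 263.6] 0.98 [0.46  0.211 0.   ]
  pot_1 [197.8 267.2] 0.92 [0.44  0.211 0.012]
  pot_1 [222.2 261.6] 0.68 [0.453 0.132 0.012]
  pot_1 [174.9 264.9] 0.64 [0.456 0.286 0.012]
  pot_1 [140.6 270.8] 0.59 [0.445 0.395 0.012]
  pot_1 [380.9 202.4] 0.2 [ 0.639 -0.442  0.012]
  apple [273.4 207.7] 0.43 [ 0.661 -0.058 -0.   ]
side [0.187 1.119 1.145] 45.49772586487528
  press [319.  178.5] 0.95 [ 0.523 -0.387  0.   ]
  press_mouth [311.4 190.9] 0.68 [ 0.526 -0.289  0.012]
  press_mouth [300.3 215. ] 0.21 [ 0.526 -0.146  0.012]
  press_mouth [292.4 273.2] 0.17 [0.47  0.12  0.012]
  press_stop [327.1 158.8] 0.73 [ 0.524 -0.508  0.012]
  knob_top [324.7 137.5] 0.95 [ 0.516 -0.397  0.178]
  knob_top [318.9 179.4] 0.17 [ 0.47  -0.148  0.178]
  tray [299.3 214.9] 0.58 [ 0.533 -0.159  0.   ]
  tray [318.5 180.1] 0.22 [ 0.523 -0.376  0.   ]
  mid_well [255.4 223.4] 0.72 [ 0.659 -0.061  0.006]
  mid_well [298.3 210.2] 0.63 [ 0.541 -0.175  0.006]
  tray_grip [287.  232.3] 0.63 [ 0.534 -0.023  0.036]
  tray_grip [311.5 191.7] 0.63 [ 0.517 -0.254  0.036]
  tray_grip [288.4 295.9] 0.44 [0.449 0.228 0.036]
  board [285.5 299.3] 0.93 [0.461 0.214 0.   ]
  pot_1 [264.8 351.5] 0.84 [0.456 0.406 0.012]
  pot_1 [295.3 274.8] 0.82 [0.46  0.124 0.012]
  pot_1 [278.2 319.1] 0.75 [0.456 0.296 0.012]
  pot_1 [286.7 293.4] 0.73 [0.462 0.201 0.012]
  pot_1 [331.8 161.9] 0.67 [ 0.501 -0.493  0.012]
  spice_jar [271.2 201. ] 0.64 [ 0.651 -0.199  0.   ]
  apple [253.7 227.9] 0.69 [ 0.659 -0.044  0.   ]
```

View pics/top0.png

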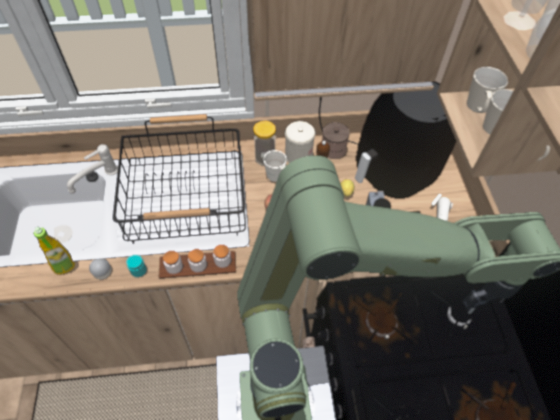

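View pics/side0.png

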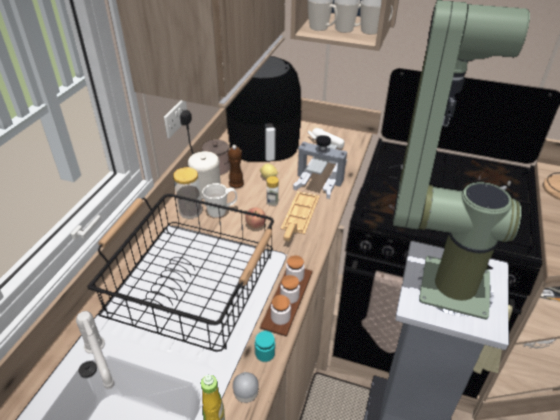

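The top picture shows the arm over the press and tray. Candidates for the pots:
- Three white pots with brown lids on the dark board: top (172,263), (197,261) and (221,256); side (281,310), (289,289) and (295,268).
- Turquoise look-alike: top (136,265), side (264,346).
- White jar at (300,140) and mug at (275,165) in the top view.

I choose the three on the dark board. Next I move the arm out of the way to see the press and tray.

```bash
python3 - <<'E'
from h import *
np.set_printoptions(precision=3,suppress=True)
D=np.array([[0,1,0],[1,0,0],[0,0,-1.]])
s=r.observe(); print(s['tool_rot'])
q=r.inverse_kinematics([0.04,-0.42,0.42],s['tool_rot']); print(q)
r.movej(q); q=np.array(q); q[0]=60; r.movej(list(q)); print(r.observe()['ee_pos'],r.observe()['t'])
cs={n:cap(n,n+'1') for n in('top','side')}
Z=dict(press=0,press_mouth=.012,press_stop=.012,knob_top=.178,tray=0,mid_well=.006,tray_grip=.036,board=0,pot_1=.012,spice_jar=0,apple=0)
for n,c in cs.items():
    for k,z in Z.items():
        for d in r.place_of(n,k):
            if d['confidence']>.4: print(n,k,np.round(d['location'],1),round(d['confidence'],2),onz(c,d['location'],z))
a=cv2.resize(cs['top']['color'][150:290,130:430],None,fx=2.6,fy=2.6,interpolation=cv2.INTER_CUBIC)
cv2.imwrite('pics/t1c.png',a)
b=cv2.resize(cs['side']['color'][120:365,210:370],None,fx=2.4,fy=2.4,interpolation=cv2.INTER_CUBIC)
cv2.imwrite('pics/s1c.png',b)
E
```

```text
[[ 0.972  0.235  0.   ]
 [ 0.235 -0.972  0.   ]
 [ 0.     0.    -1.   ]]
[-96.349 -11.91   86.867   0.    105.043 -19.916]
[0.132 0.401 0.42 ] 5.175
top press [374.  233.1] 0.61 [ 0.521 -0.394  0.   ]
top press_mouth [341.3 234.3] 0.76 [ 0.52  -0.277  0.012]
top press_stop [404.3 232.1] 0.84 [ 0.508 -0.495  0.012]
top knob_top [381.8 206. ] 0.7 [ 0.511 -0.385  0.178]
top tray [311.  235.2] 0.57 [ 0.534 -0.175  0.   ]
top mid_well [308.1 238.4] 0.56 [ 0.518 -0.163  0.006]
top board [200.3 265. ] 0.84 [0.454 0.205 0.   ]
top board [310.7 210.4] 0.57 [ 0.637 -0.189  0.   ]
top pot_1 [197.4 264.7] 0.74 [0.449 0.213 0.012]
top pot_1 [221.3 259.2] 0.61 [0.462 0.134 0.012]
top pot_1 [178.7 266.1] 0.54 [0.45  0.273 0.012]
top apple [270.2 211.4] 0.56 [ 0.646 -0.045  0.   ]
side press_mouth [314.6 191.1] 0.65 [ 0.515 -0.291  0.012]
side press_stop [328.8 159.9] 0.78 [ 0.516 -0.503  0.012]
side knob_top [325.  139.8] 0.95 [ 0.511 -0.383  0.178]
side tray [301.3 212.1] 0.66 [ 0.53  -0.176  0.   ]
side mid_well [299.5 212.3] 0.73 [ 0.534 -0.166  0.006]
side mid_well [319.8 177.6] 0.69 [ 0.52  -0.386  0.006]
side tray_grip [285.5 233.7] 0.9 [ 0.537 -0.015  0.036]
side board [288.3 298.9] 0.86 [0.454 0.21  0.   ]
side pot_1 [294.1 274.8] 0.86 [0.463 0.125 0.012]
side pot_1 [288.  293.8] 0.78 [0.458 0.201 0.012]
side pot_1 [263.9 351.3] 0.66 [0.458 0.406 0.012]
side pot_1 [279.5 316. ] 0.64 [0.456 0.285 0.012]
side spice_jar [272.4 201.1] 0.84 [ 0.646 -0.2    0.   ]
side apple [255.6 225.9] 0.82 [ 0.656 -0.055  0.   ]
```

View pics/t1c.png

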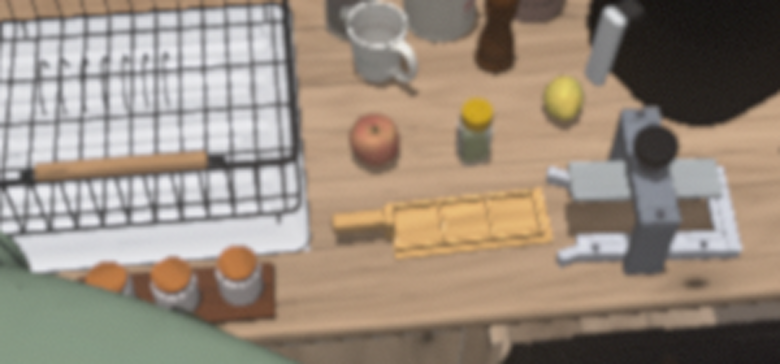

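View pics/s1c.png

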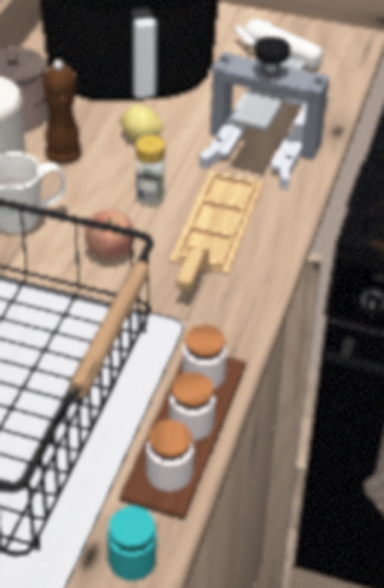

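The top crop shows three brown-lidded pots on the dark board, at crop (108,278), (172,275) and (238,265). The tray is at (470,225) with its grip to the left. The press mouth is at (560,215), with the knob at (655,147). The side crop confirms this, with the turquoise look-alike off the board at (131,542). Next I refine the poses by silhouette fitting.

```bash
cat >> h.py <<'E'
from scipy.optimize import minimize
def pts_cyl(x,y,rad,z0,z1,n=40):
    a=np.linspace(0,2*np.pi,n,endpoint=False)
    return np.array([[x+rad*np.cos(b),y+rad*np.sin(b),z] for z in(z0,z1) for b in a])
def pts_box(x,y,th,b):   # b=(x0,x1,y0,y1,z0,z1), frame rotated by th about z
    c,s=np.cos(th),np.sin(th)
    return np.array([[x+c*u-s*v,y+s*u+c*v,w] for u in b[:2] for v in b[2:4] for w in b[4:]])
TRAY=[(-.042,.042,-.110,.100,0,.006),(-.034,.034,-.098,.098,0,.016),(-.011,.011,.109,.177,.025,.047)]
S=8
def sil(c,hulls,shape):
    m=np.zeros(shape,np.uint8)
    for h in hulls:
        p=cv2.convexHull(proj(c,h).astype(np.float32))[:,0]
        cv2.fillConvexPoly(m,np.round((p)*S).astype(int),255,cv2.LINE_AA,3)
    return m/255.
def fit(cs,masks,hullf,p0,steps):
    # maximise mean soft IoU of model silhouettes and masks; masks: {camera:(mask float, valid)}
    def cost(p):
        v=0
        for n,(m,ok) in masks.items():
            s=sil(cs[n],hullf(p),m.shape)*ok; mm=m*ok
            v-=np.minimum(s,mm).sum()/np.maximum(s,mm).sum()
        return v/len(masks)
    p0=np.array(p0,float)
    sx=np.vstack([p0]+[p0+np.eye(len(p0))[i]*steps[i] for i in range(len(p0))])
    o=minimize(cost,p0,method='Nelder-Mead',options=dict(initial_simplex=sx,xatol=1e-4,fatol=1e-4,maxiter=300))
    return o.x,-o.fun
S=8
def win(c,X,pad=14,shape=(420,560)):
    p=proj(c,X); w=np.zeros(shape); a=np.maximum(p.min(0)-pad,0).astype(int); b=(p.max(0)+pad).astype(int)
    w[a[1]:b[1],a[0]:b[0]]=1; return w
def hsv(c): return cv2.cvtColor(c['color'],cv2.COLOR_BGR2HSV).astype(int)
E
python3 - <<'E'
from h import *
cs={n:cap(n) for n in('top','side')}
for n,pts in dict(top=[(310,235),(300,228),(280,236),(265,235),(310,255),(300,215),(222,250),(197,254),(197,262),(210,265),(382,206),(378,230)],side=[(300,212),(290,230),(305,225),(280,215),(295,262),(290,282),(294,275),(300,290),(323,140),(322,165)]).items():
    h=hsv(cs[n])
    for p in pts: print(n,p,h[p[1]-1:p[1]+2,p[0]-1:p[0]+2].reshape(-1,3).mean(0).round())
a=cs['top']['color'][190:270,325:435]; b=cs['side']['color'][125:205,280:370]
cv2.imwrite('pics/press.png',np.hstack([cv2.resize(i,(400,int(400*i.shape[0]/i.shape[1])),interpolation=cv2.INTER_CUBIC)[:290] for i in(a,b)]))
E
```

```text
top (310, 235) [ 17. 125. 214.]
top (300, 228) [ 17. 121. 185.]
top (280, 236) [ 17. 120. 168.]
top (265, 235) [ 17. 122. 208.]
top (310, 255) [ 14.  79. 188.]
top (300, 215) [ 14.  79. 186.]
top (222, 250) [ 13. 158. 181.]
top (197, 254) [ 13. 157. 181.]
top (197, 262) [  9.  81. 142.]
top (210, 265) [ 10. 124. 107.]
top (382, 206) [ 6. 28. 52.]
top (378, 230) [110.  22. 146.]
side (300, 212) [ 18.  97. 233.]
side (290, 230) [ 18.  95. 235.]
side (305, 225) [ 18.  96. 228.]
side (280, 215) [ 14.  66. 217.]
side (295, 262) [ 12. 143. 210.]
side (290, 282) [ 13. 144. 209.]
side (294, 275) [  9.  56. 175.]
side (300, 290) [  8.  99. 124.]
side (323, 140) [125.  20.  38.]
side (322, 165) [104.   9. 207.]
```

View pics/press.png

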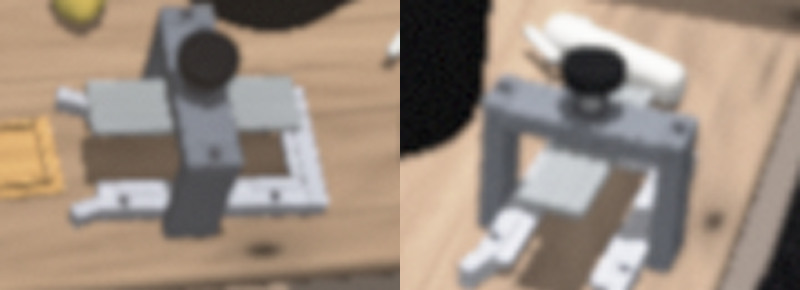

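The left crop (top view) shows the press with its rails running horizontally and the knob at about (208,58) in the crop. The mouth is to the left, with the tray end at (50,155). The right crop (side view) shows the arch, with the knob at (594,70) and the mouth guides at (480,265) and (610,265).

```bash
cat >> h.py <<'E'
def tray_h(p): return [pts_box(p[0],p[1],p[2],b) for b in TRAY]
def press_h(p):
    ro,st=.062,-.130
    if len(p)>3: ro,st=p[3:]
    bs=[(-.028,.028,-.095,.095,.0885,.0935),(-.087,.087,-.025,.025,.105,.130),(-.087,-.065,-.025,.025,0,.13),(.065,.087,-.025,.025,0,.13),
     (-ro,-.035,st,.082,.0115,.024),(.035,ro,st,.082,.0115,.024),(-ro,ro,st,-.101,.0115,.024),(-ro,-.047,st,.082,0,.024),(.047,ro,st,.082,0,.024)]
    return [pts_box(p[0],p[1],p[2],b) for b in bs]+[pts_cyl(p[0],p[1],.028,.158,.178)]
def tmask(n,c):
    h=hsv(c); return ((h[...,1]>(102 if n=='top' else 82))&(h[...,2]>150)&(h[...,0]>14)).astype(float)
def lmask(n,c):
    h=hsv(c); return ((h[...,1]>(135 if n=='top' else 115))&(h[...,2]>145)&(h[...,0]<16)).astype(float)
def fit_tray(cs,p0):
    m={n:(tmask(n,c),win(c,np.vstack(tray_h(p0)))) for n,c in cs.items()}
    return fit(cs,m,tray_h,p0,[.01,.01,.05])
def fit_lid(cs,p0,zb=.012,lid=.016):
    f=lambda p:[pts_cyl(p[0],p[1],.025,zb+.05,zb+.05+lid)]
    m={n:(lmask(n,c),win(c,f(p0)[0],5)) for n,c in cs.items()}
    return fit(cs,m,f,p0,[.006,.006])
E
python3 - <<'E'
from h import *
np.set_printoptions(precision=4,suppress=True)
cs={n:cap(n) for n in('top','side')}
sub=lambda *k:{n:cs[n] for n in k}
for k in(('top','side'),('top',),('side',)):
    print(k,'tray',fit_tray(sub(*k),[.53,-.172,0]))
    for y in(.127,.203,.283):
        if 'top' in k and y>.25: continue
        print('  pot',fit_lid(sub(*k),[.458,y]))
m={}
for n,c in cs.items():
    h=hsv(c); mk=((h[...,1]<45)|(h[...,2]<75)).astype(float)
    w=win(c,np.vstack(press_h([.515,-.39,0])),7)
    if n=='side': w[:130]=0; w[:156,330:]=0
    if n=='top': w[:205,395:]=0; w[:196]=0
    m[n]=(mk,w)
for k in(('top','side'),('top',),('side',)):
    print(k,'press',fit(cs,{n:m[n] for n in k},press_h,[.515,-.39,0,.062,-.130],[.01,.01,.05,.006,.01]))
p=fit(cs,m,press_h,[.515,-.39,0,.062,-.130],[.01,.01,.05,.006,.01])[0]; t=fit_tray(cs,[.53,-.172,0])[0]
o=[]
for n,c in cs.items():
    im=cv2.resize(c['color'],None,fx=5,fy=5,interpolation=cv2.INTER_CUBIC)
    for h in press_h(p)+tray_h(t):
        cv2.polylines(im,[np.round(cv2.convexHull(proj(c,h).astype(np.float32)*5+2)).astype(int)],True,(0,255,0),1)
    o.append(im[950:1350,1230:2130] if n=='top' else im[640:1240,1350:1800])
cv2.imwrite('pics/fit.png',np.hstack([cv2.resize(o[0],(480,213)),cv2.resize(o[1][:570],(300,380))[:213]]) if 0 else cv2.resize(o[0],(780,347)))
cv2.imwrite('pics/fit2.png',o[1])
E
```

```text
('top', 'side') tray (array([ 0.5334, -0.1685,  0.0241]), np.float64(0.8172421282836739))
  pot (array([0.4645, 0.1267]), np.float64(0.5259345323251305))
  pot (array([0.4526, 0.211 ]), np.float64(0.5532011760834764))
('top',) tray (array([ 0.5317, -0.1681,  0.0185]), np.float64(0.8506144555169813))
  pot (array([0.4616, 0.1298]), np.float64(0.4875074164414266))
  pot (array([0.455 , 0.2105]), np.float64(0.5258155457108337))
('side',) tray (array([ 0.5332, -0.1737,  0.0211]), np.float64(0.7883574502322294))
  pot (array([0.465 , 0.1162]), np.float64(0.5719828435458693))
  pot (array([0.4555, 0.1983]), np.float64(0.5945337663912885))
  pot (array([0.4585, 0.2768]), np.float64(0.6093153011098308))
('top', 'side') press (array([ 0.5206, -0.3906, -0.0676,  0.0638, -0.1252]), np.float64(0.818695266204457))
('top',) press (array([ 0.5203, -0.3886, -0.061 ,  0.0638, -0.1272]), np.float64(0.8891215219171381))
('side',) press (array([ 0.5214, -0.3918, -0.0585,  0.0643, -0.1259]), np.float64(0.7523896151683607))
```

View pics/fit.png

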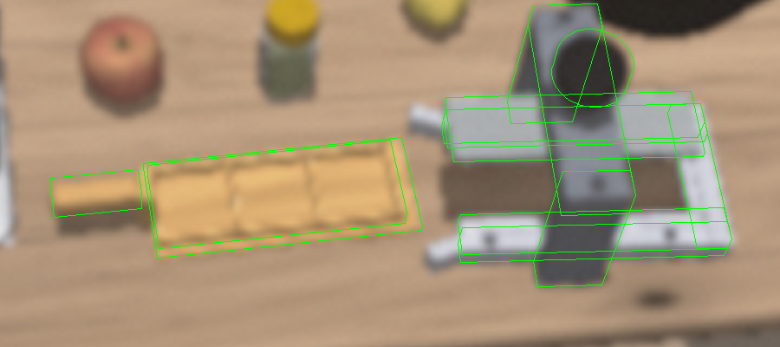

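View pics/fit2.png

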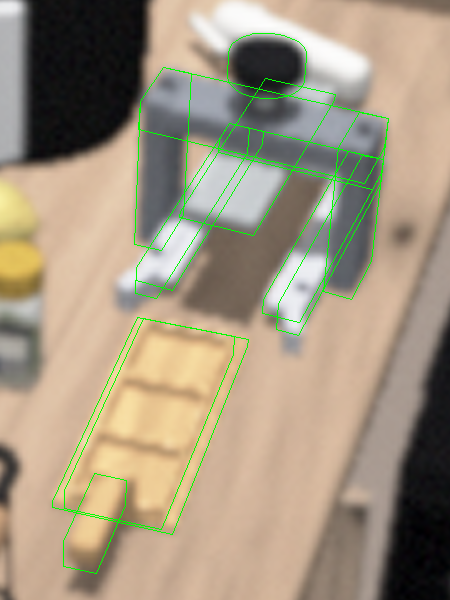

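```bash
python3 - <<'E'
import h
from h import *
np.set_printoptions(precision=4,suppress=True)
cs={n:cap(n) for n in('top','side')}
full=h.TRAY
for name,T in dict(wells=full[1:],full=full).items():
    h.TRAY=T
    for st,ss in((102,82),(95,80),(110,88)):
        m={n:(((lambda q:((q[...,1]>(st if n=='top' else ss))&(q[...,2]>140)&(q[...,0]>14)).astype(float))(hsv(c))),win(c,np.vstack(tray_h([.53,-.172,0])))) for n,c in cs.items()}
        for k in(('top','side'),('top',),('side',)): print(name,st,k,*fit({n:cs[n] for n in k},{n:m[n] for n in k},h.tray_h,[.53,-.172,0],[.01,.01,.05]))
for n,c in cs.items():
    q=hsv(c)
    g=(300,309) if n=='top' else (0,0)
    if n=='top': print(q[218:256,300].tolist())
    P=[.456,.205]; w=win(c,pts_cyl(*P,.025,.062,.078),5)>0
    ys,xs=np.where(w); s=slice(ys.min(),ys.max()+1); 
    print(n,'pred area',sil(c,[pts_cyl(*P,.025,.062,.078)],(420,560)).sum()); print(q[s,int(xs.mean())].tolist())
E
```

```text
wells 102 ('top', 'side') [ 0.5287 -0.1713  0.0077] 0.8279939381462307
wells 102 ('top',) [ 0.5287 -0.1721  0.0141] 0.8858075124213994
wells 102 ('side',) [ 0.5298 -0.1706  0.0124] 0.771421878058721
wells 95 ('top', 'side') [ 0.5293 -0.1715  0.011 ] 0.8164858418081828
wells 95 ('top',) [ 0.5294 -0.173   0.0134] 0.8687805132045157
wells 95 ('side',) [ 0.5309 -0.1711 -0.0073] 0.768595119819914
wells 110 ('top', 'side') [ 0.5285 -0.1719  0.0131] 0.8104423609927205
wells 110 ('top',) [ 0.5275 -0.1718  0.0176] 0.8900194499788129
wells 110 ('side',) [ 0.5299 -0.1717  0.0146] 0.7415797397389343
full 102 ('top', 'side') [ 0.5329 -0.1681  0.0297] 0.818347705118768
full 102 ('top',) [ 0.5316 -0.1686  0.0197] 0.8564955319507673
full 102 ('side',) [ 0.5333 -0.1724  0.0221] 0.7846988189801208
full 95 ('top', 'side') [ 0.5331 -0.1682  0.0266] 0.8405516655387362
full 95 ('top',) [ 0.532  -0.1672  0.0282] 0.8927008187703931
full 95 ('side',) [ 0.5331 -0.1724  0.0238] 0.7951915444709027
full 110 ('top', 'side') [ 0.5324 -0.1707  0.0314] 0.7520462607389709
full 110 ('top',) [ 0.5316 -0.1675  0.0235] 0
[... 860 characters left out ...]
, 147, 165], [13, 156, 168], [13, 154, 175], [13, 155, 181], [13, 157, 184], [13, 158, 186], [13, 162, 187], [13, 158, 189], [13, 158, 190], [14, 162, 189], [13, 159, 184], [13, 152, 161], [11, 99, 132], [6, 25, 143], [4, 12, 174], [0, 11, 166], [4, 15, 138]]
side pred area 289.7529411764706
[[3, 12, 189], [0, 13, 163], [3, 16, 148], [4, 14, 145], [4, 14, 143], [8, 19, 144], [10, 46, 150], [11, 95, 166], [12, 134, 175], [12, 143, 180], [13, 144, 182], [12, 143, 191], [12, 143, 200], [12, 142, 205], [13, 142, 206], [13, 143, 207], [12, 143, 211], [12, 143, 212], [12, 144, 202], [12, 142, 167], [12, 126, 121], [9, 43, 112], [0, 12, 169], [0, 9, 215], [176, 10, 209], [0, 10, 180], [0, 11, 167]]
```

```bash
cat >> h.py <<'E'
def lmask(n,c):
    h=hsv(c); return ((h[...,1]>(88 if n=='top' else 80))&(h[...,2]>(126 if n=='top' else 115))&(h[...,0]<16)).astype(float)
def tmask(n,c):
    h=hsv(c); return ((h[...,1]>(95 if n=='top' else 80))&(h[...,2]>140)&(h[...,0]>14)).astype(float)
E
python3 - <<'E'
import h
from h import *
np.set_printoptions(precision=4,suppress=True)
cs={n:cap(n) for n in('top','side')}
for n,c in cs.items():
    for y in (.127,.205,.282):
        f=pts_cyl(.458,y,.025,.062,.078); w=win(c,f,5); mk=lmask(n,c)*w
        nn,lab,st,ce=cv2.connectedComponentsWithStats(mk.astype(np.uint8))
        i=1+np.argmax(st[1:,4]); s=sil(c,[f],mk.shape)
        print(n,y,'blob',st[i],ce[i],'pred',s.sum(),proj(c,f).min(0),np.ptp(proj(c,f),axis=0), onz(c,ce[i],.072))
f=lambda p:[pts_cyl(p[0],p[1],.025,.062+p[2],.078+p[2])]
for k in(('top','side'),('top',),('side',)):
    sc={n:cs[n] for n in k}
    for y in (.127,.205,.282):
        if 'top' in k and y>.25: continue
        print(k,fit_lid(sc,[.458,y]))
        if len(k)>1: print('  z free',fit(sc,{n:(lmask(n,c),win(c,f([.458,y,0])[0],5)) for n,c in sc.items()},f,[.458,y,0],[.006,.006,.01]))
E
```

```text
top 0.127 blob [211 245  18  13 155] [220.5806 250.9935] pred 240.82745098039217 [213.9894 243.2968] [16.11   16.0921] [0.4584 0.1316 0.072 ]
top 0.205 blob [186 249  22  14 174] [195.5862 255.3103] pred 243.2941176470588 [189.2571 245.3003] [16.4314 16.1695] [0.4502 0.2109 0.072 ]
top 0.282 blob [161 251  19  11 142] [170.9789 256.0563] pred 246.92941176470586 [164.6654 247.2929] [16.7541 16.247 ] [0.455  0.2882 0.072 ]
side 0.127 blob [287 255  18  14 188] [295.1596 261.0266] pred 263.56862745098044 [287.6188 254.4342] [17.1261 16.1138] [0.4619 0.1244 0.072 ]
side 0.205 blob [275 272  26  22 256] [287.8789 282.2656] pred 287.6078431372549 [279.1805 272.8446] [17.7523 17.1407] [0.4568 0.2102 0.072 ]
side 0.282 blob [271 287  19  24 265] [279.717  300.5925] pred 317.68627450980387 [270.1511 292.5184] [18.4288 18.2763] [0.4576 0.28   0.072 ]
('top', 'side') (array([0.4605, 0.1281]), np.float64(0.6186667779165593))
  z free (array([0.4597, 0.1287, 0.0056]), np.float64(0.6214758923063524))
('top', 'side') (array([0.4544, 0.21  ]), np.float64(0.6311030002588371))
  z free (array([0.4528, 0.211 , 0.0081]), np.float64(0.6407354798651805))
('top',) (array([0.4618, 0.1329]), np.float64(0.6302979437683593))
('top',) (array([0.4546, 0.2116]), np.float64(0.6750676058109554))
('side',) (array([0.4623, 0.1222]), np.float64(0.640054036702156))
('side',) (array([0.4555, 0.1992]), np.float64(0.6258104951284825))
('side',) (array([0.4575, 0.2774]), np.float64(0.6340327737809752))
```

```bash
cat >> h.py <<'E'
def fit_lid(cs,p0,ztop=.078):
    f=lambda p:[pts_cyl(p[0],p[1],.025,ztop-.008,ztop)]
    m={n:(lmask(n,c),win(c,f(p0)[0],3)) for n,c in cs.items()}
    return fit(cs,m,f,p0,[.006,.006])
E
python3 - <<'E'
import h
from h import *
np.set_printoptions(precision=4,suppress=True)
cs={n:cap(n) for n in('top','side')}
for k in(('top','side'),('top',),('side',)):
    sc={n:cs[n] for n in k}
    for y in (.130,.208,.284):
        if 'top' in k and y>.25: continue
        print(k,*fit_lid(sc,[.458,y]))
E
```

```text
('top', 'side') [0.4608 0.1288] 0.7272334318640583
('top', 'side') [0.4525 0.2097] 0.7378422664486933
('top',) [0.4599 0.1325] 0.691260053619303
('top',) [0.4446 0.2101] 0.7790790623315301
('side',) [0.4609 0.126 ] 0.7865288786328215
('side',) [0.4541 0.2047] 0.7693397036104593
('side',) [0.4559 0.2835] 0.7725593534477325
```

```bash
cat >> h.py <<'E'
def Rt(phi):  # tool down, fingers closing along world angle phi (rad)
    y=np.array([np.cos(phi),np.sin(phi),0]);z=np.array([0,0,-1.]); return np.column_stack([np.cross(y,z),y,z])
def best(pos,phi):
    c=[]
    for k in(-1,0,1):
        q=r.inverse_kinematics(list(pos),Rt(phi+k*np.pi))
        if q is not None: c.append((abs(q[5]),phi+k*np.pi))
    return Rt(min(c)[1])
def go(pos,phi): r.move_pose(list(pos),best(pos,phi))
def st(msg=''):
    s=r.observe(); print(msg,'t',round(s['t'],1),'pos',np.round(s['ee_pos'],4),'w',round(s['grip_width'],4),'ff',np.round(s['finger_force'],1),'F',np.round(s['ft_force'],1)); return s
PR=np.array([.5206,-.390]); PY=-.060
def P(x,y):  # press frame -> world
    c,s=np.cos(PY),np.sin(PY); return PR+np.array([c*x-s*y,s*x+c*y])
E
python3 - <<'E'
from h import *
th=.026; g=np.array([.5325,-.170])+.147*np.array([-np.sin(th),np.cos(th)])
r.set_gripper(.055)
go([*g,.15],th); st('above')
print(r.servo_line([*g,.020],max_speed=.12,force_limit=12)); st('down')
r.set_gripper(.0,40); st('closed')
t=P(0,.372); print(g,t)
r.servo_line([*t,.020],best([*t,.020],PY),max_speed=.05); st('aligned')
r.set_gripper(.06); st('open')
r.servo_line([*t,.15],max_speed=.2)
go([.40,-.15,.30],0); cs={n:cap(n,n+'2') for n in('top','side')}
for k in(('top','side'),('top',),('side',)):
    sc={n:cs[n] for n in k}
    print(k,'tray',*fit_tray(sc,[*P(0,.225),PY]))
    for y in (.130,.208,.284): print('  ',*fit_lid(sc,[.458,y]))
print(P(0,.225)); st()
E
```

```text
above t 9.6 pos [ 0.529  -0.0222  0.1506] w 0.0547 ff 0.0 F [ 0.4  0.1 -0.4]
False
down t 10.8 pos [ 0.5296 -0.0232  0.0209] w 0.0553 ff 0.0 F [ 0.4 -0.8  0.7]
closed t 11.4 pos [ 0.5287 -0.0231  0.02  ] w -0.0001 ff 0.0 F [0.6 0.1 0.6]
[ 0.52867843 -0.02304968] [ 0.54290661 -0.0186694 ]
aligned t 11.8 pos [ 0.5427 -0.0186  0.0199] w 0.0001 ff 0.0 F [-0.5  1.  -0.2]
open t 12.4 pos [ 0.5429 -0.0187  0.02  ] w 0.0598 ff 0.0 F [ 1.3 -0.3 -0.1]
('top', 'side') tray [ 0.53312587 -0.17093558  0.01949825] 0.695264636209604
   [0.46133234 0.12448312] 0.39537288785841773
   [0.45287085 0.21099561] 0.6050669080486646
   [0.456083   0.28198798] 0.4777831034773202
('top',) tray [ 0.53144403 -0.17716486  0.04301689] 0.5947602191932692
   [0.458 0.13 ] -0.0
   [0.44366679 0.21369214] 0.5329574854230219
   [0.47971804 0.270027  ] 0.23983041136702188
('side',) tray [ 0.53357095 -0.17219313  0.027392  ] 0.7999421100873174
   [0.46133234 0.12448312] 0.7907457757168355
   [0.45403545 0.20481496] 0.7721424468696151
   [0.45599246 0.28294006] 0.7648271009248089
[ 0.5340919  -0.16540488]
 t 14.3 pos [ 0.4    -0.1491  0.2982] w 0.0601 ff 0.0 F [-0.3  1.  -0.2]
```

```bash
python3 - <<'E'
from h import *
cs={n:cap(n) for n in('top','side')}
o=[]
for n,c in cs.items():
    im=cv2.resize(c['color'],None,fx=5,fy=5,interpolation=cv2.INTER_CUBIC)
    for h in tray_h([.533,-.171,.026]):
        cv2.polylines(im,[np.round(cv2.convexHull(proj(c,h).astype(np.float32)*5+2)).astype(int)],True,(0,255,0),1)
    for d in r.place_of(n,'tray_grip'): print(n,d,onz(c,d['location'],.036))
    for d in r.place_of(n,'mid_well'): print(n,d,onz(c,d['location'],.006))
    x,y=(proj(c,[[.53,-.1,.02]])[0]*5).astype(int); o.append(im[y-280:y+280,x-200:x+200])
cv2.imwrite('pics/g.png',np.hstack(o))
E
```

```text
top {'location': [307.3, 236.7], 'confidence': 0.58} [ 0.5251835  -0.16094549  0.006     ]
top {'location': [340.9, 235.5], 'confidence': 0.22} [ 0.51899392 -0.27643804  0.006     ]
side {'location': [288.2, 233.9], 'confidence': 0.61} [ 0.52835714 -0.01704721  0.036     ]
side {'location': [299.9, 209.0], 'confidence': 0.86} [ 0.53806219 -0.18334337  0.006     ]
```

View pics/g.png

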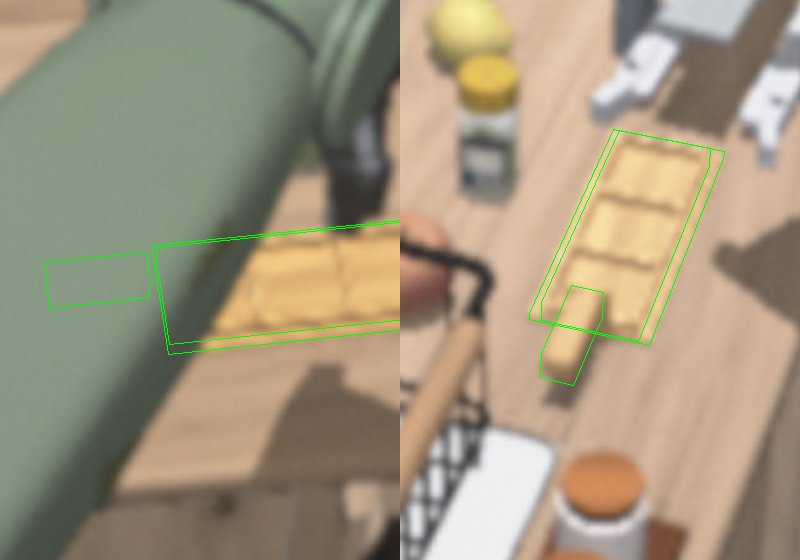

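The side crop shows the tray still at its old place, grip at (572,335), so the pinch closed on nothing. I check where the camera sees the fingertips against the reported TCP.

```bash
python3 - <<'E'
from h import *
np.set_printoptions(precision=3,suppress=True)
s=r.observe(); print(s['ee_pos'],s['joint_pos']); print(s['tool_rot'])
r.set_gripper(.0); s=st()
o=[]
for n in('top','side'):
    c=cap(n)
    im=cv2.resize(c['color'],None,fx=5,fy=5,interpolation=cv2.INTER_CUBIC)
    e=np.array(s['ee_pos']);R=np.array(s['tool_rot'])
    for v,col in(([0,0,0],(0,0,255)),([0,0,-.019],(0,255,0)),([0,.04,0],(255,0,0)),([0,0,-.073],(0,255,255))):
        x,y=proj(c,[e+R@np.array(v)])[0]*5+2; cv2.circle(im,(int(x),int(y)),4,col,-1)
    x,y=(proj(c,[e])[0]*5).astype(int); o.append(im[max(y-280,0):max(y-280,0)+560,x-200:x+200])
    print(n,c['dist_coeffs'],c['cx'],c['cy'])
cv2.imwrite('pics/tcp.png',np.hstack(o))
E
```

```text
[ 0.4  -0.15  0.3 ] [-32.147 -10.466  99.297   0.003  91.223 -32.192]
[[-0.001  1.    -0.001]
 [ 1.     0.001  0.001]
 [ 0.001 -0.001 -1.   ]]
 t 15.2 pos [ 0.4  -0.15  0.3 ] w -0.0 ff 0.0 F [-0.1 -0.1  0.7]
top [0.005 0.    0.    0.    0.   ] 278.70502369925913 209.82071357492592
side [0.027 0.    0.    0.    0.   ] 278.8346223772203 208.0079720638816
```

View pics/tcp.png

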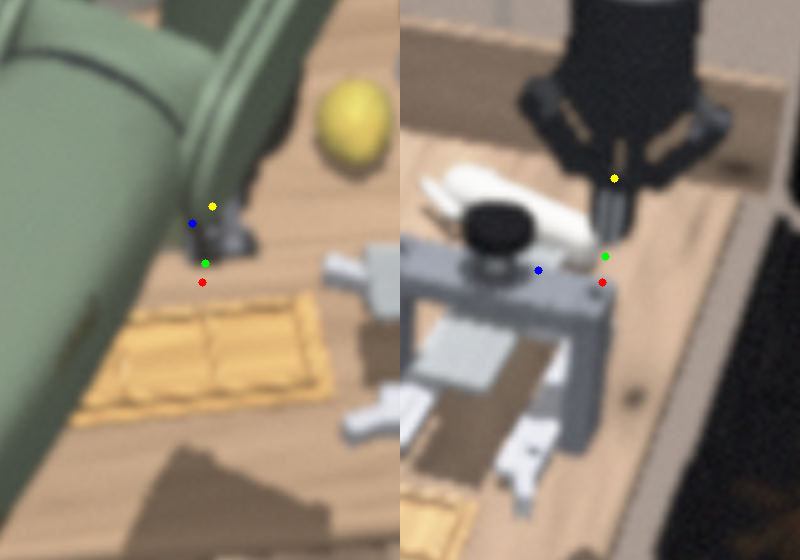

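```bash
python3 - <<'E'
from h import *
from scipy.optimize import least_squares
np.set_printoptions(precision=4,suppress=True)
e=np.array([.4,-.15,.3]); cs={n:cap(n) for n in('top','side')}
def tri(u): return least_squares(lambda X:np.r_[proj(cs['top'],[X])[0]-u['top'],proj(cs['side'],[X])[0]-u['side']],e)
pe={n:proj(c,[e])[0] for n,c in cs.items()}; print(pe)
for a,b in(((6.6,-6),(2,-8)),((9,-6),(2,-8)),((5,-5),(2,-8))):
    s=tri(dict(top=pe['top']+a,side=pe['side']+b)); print(s.x-e,s.fun)
# network-based cross-check of static things: triangulate press_stop/knob/board
for k,z in (('knob_top',.178),('board',0),('press_stop',.012),('spice_jar',0),('apple',0)):
    u={}
    for n in cs:
        d=r.place_of(n,k)
        if d: u[n]=np.array(d[0]['location'])
    if len(u)==2: s=tri(u); print(k,s.x,s.fun,'true z',z)
o=[]
for n,c in cs.items():
    x,y=pe[n].astype(int); a=c['color'][y-45:y+20,x-32:x+33]; o.append(cv2.resize(a,(390,390),interpolation=cv2.INTER_CUBIC))
cv2.imwrite('pics/tip.png',np.hstack(o))
E
```

```text
{'top': array([315.9133, 219.5237]), 'side': array([343.9485, 151.3354])}
[ 0.0016 -0.0166  0.0206] [-0.139   0.8625 -0.639  -0.7174]
[ 0.0033 -0.0239  0.0164] [-0.1661  1.0319 -0.7658 -0.8601]
[-0.0005 -0.012   0.0223] [-0.0497  0.3074 -0.2277 -0.2553]
knob_top [ 0.5115 -0.3764  0.1895] [-0.0891  0.6098 -0.4573 -0.5291] true z 0.178
board [ 0.4601  0.2116 -0.0043] [ 0.0083 -0.0371  0.0239  0.0236] true z 0
press_stop [ 0.5092 -0.5123 -0.0011] [ 0.122  -0.7391  0.5767  0.6425] true z 0.012
spice_jar [ 0.653  -0.1993 -0.0104] [-0.0684  0.4345 -0.2926 -0.3311] true z 0
apple [ 0.9219 -0.6018 -0.4836] [-1.6169 10.5969 -7.3133 -8.3587] true z 0
```

View pics/tip.png

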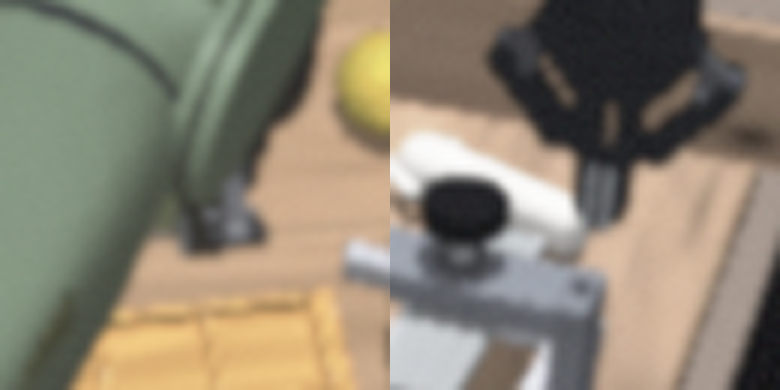

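The tip crop shows the closed fingertips at top (320.5,215) and side (346,143.5). That is about 22 mm above where the reported TCP projects. I check it with a gentle touch on the bare worktop.

```bash
python3 - <<'E'
from h import *
x,y=.43,-.03
go([x,y,.12],0); st()
print(r.servo_line([x,y,.03],max_speed=.1,force_limit=6)); st()
print(r.servo_line([x,y,-.03],max_speed=.03,force_limit=6)); s=st('touch')
c={n:cap(n) for n in('top','side')}; o=[]
for n in c:
    e=np.array(s['ee_pos']); u=proj(c[n],[e,[x,y,0]]); print(n,u)
    a,b=u[1].astype(int); o.append(cv2.resize(c[n]['color'][b-45:b+20,a-32:a+33],(390,390),interpolation=cv2.INTER_CUBIC))
    for v in u: cv2.circle(o[-1],tuple(((v-[a-32,b-45])*6+3).astype(int)),3,(0,0,255),-1)
cv2.imwrite('pics/touch.png',np.hstack(o))
r.servo_line([x,y,.15],max_speed=.15)
E
```

```text
t 16.8 pos [ 0.4314 -0.0307  0.1212] w -0.0002 ff 0.0 F [ 0.1 -0.   0.5]
False
 t 17.8 pos [ 0.4308 -0.0303  0.0307] w -0.0001 ff 0.0 F [-1.2 -0.1  0.2]
False
touch t 20.0 pos [ 0.4302 -0.03   -0.0298] w 0.0002 ff 0.0 F [-0.3  0.1 -0. ]
top [[271.83173684 269.53354405]
 [271.83097289 265.32159888]]
side [[317.36607488 252.72119471]
 [317.95462332 246.255732  ]]
```

View pics/touch.png

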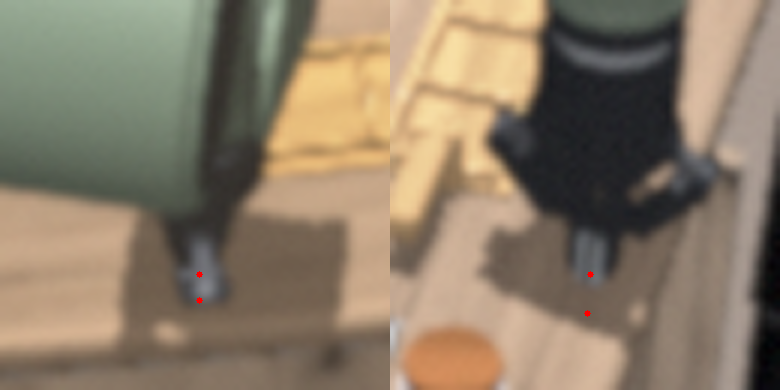

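No contact at a reported z of -30 mm, so the reported TCP differs from the true tip by a fixed or pose-dependent offset. I map it by touching at a few bare spots and triangulating the tip.

```bash
python3 - <<'E'
from h import *
for x,y in((.43,-.03),(.42,-.28),(.61,-.13)):
    go([x,y,.10],0)
    r.servo_line([x,y,-.01],max_speed=.12,force_limit=6)
    f=r.servo_line([x,y,-.075],max_speed=.03,force_limit=6); s=st(f'touch {f}')
    o=[]
    for n in('top','side'):
        c=cap(n); u=proj(c,[[x,y,0]])[0]; a,b=u.astype(int)
        cv2.imwrite(f'pics/m_{n}_{x}_{y}.png',c['color']); 
        o.append(cv2.resize(c['color'][b-35:b+15,a-25:a+25],(250,250),interpolation=cv2.INTER_CUBIC))
        cv2.circle(o[-1],tuple(((u-[a-25,b-35])*5+2).astype(int)),2,(0,0,255),-1)
    cv2.imwrite(f'pics/m_{x}.png',np.hstack(o)); 
    r.servo_line([x,y,.12],max_speed=.2)
cv2.imwrite('pics/m.png',np.vstack([cv2.imread(f'pics/m_{x}.png')[50:] for x in(.43,.42,.61)]))
E
```

```text
touch True t 23.8 pos [ 0.4301 -0.03   -0.0306] w 0.0 ff 3.3 F [-0.9  0.2  7.1]
touch True t 27.8 pos [ 0.42   -0.28   -0.0306] w 0.0001 ff 2.8 F [-1.1  0.4  6. ]
touch True t 31.8 pos [ 0.61   -0.13   -0.0306] w 0.0004 ff 2.3 F [-1.6 -0.1  5.5]
```

View pics/m.png

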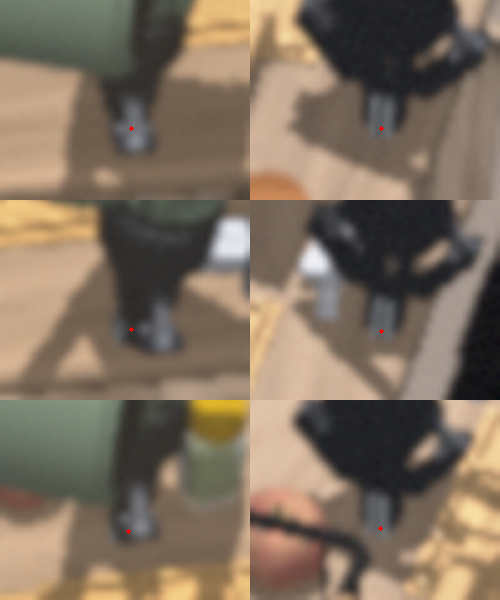

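Contact came at a reported z of -30.6 mm at all three spots, so the reported TCP lies a constant 30.6 mm beyond the real closed tips. Lateral error looks small. I compensate and retry the tray alignment.

```bash
cat >> h.py <<'E'
DZ=.0306   # true tip z = reported z + DZ
def up(z=.15,v=.25):
    p=r.observe()['ee_pos']; r.servo_line([p[0],p[1],z-DZ],max_speed=v)
def look(ks=('top','side')): return {n:cap(n) for n in ks}
E
python3 - <<'E'
from h import *
th=.02; g=np.array([.5325,-.171])+.147*np.array([-np.sin(th),np.cos(th)])
r.set_gripper(.055)
go([*g,.13],th)
print(r.servo_line([*g,.017-DZ],max_speed=.12,force_limit=12)); st('down')
r.set_gripper(.0,40); s=st('closed')
t=P(0,.372); z=.017-DZ; print(g,t)
if s['grip_width']>.015:
    r.servo_line([*t,z],best([*t,z],PY),max_speed=.04); st('aligned')
    r.set_gripper(.055); st('open')
up(.15)
go([.25,-.45,.35],0); cs=look()
for k in(('top','side'),('top',),('side',)):
    sc={n:cs[n] for n in k}
    print(k,'tray',*fit_tray(sc,[*P(0,.225),PY]))
    for y in (.130,.208,.284): print('  ',*fit_lid(sc,[.458,y]))
print(P(0,.225)); st()
E
```

```text
False
down t 35.3 pos [ 0.5305 -0.0242 -0.0127] w 0.055 ff 0.0 F [-0.4 -0.5  0.7]
closed t 35.7 pos [ 0.5304 -0.0242 -0.0128] w 0.0212 ff 42.5 F [-0.7  0.4  3.5]
[ 0.5295602 -0.0240294] [ 0.54290661 -0.0186694 ]
aligned t 36.2 pos [ 0.5428 -0.0192 -0.013 ] w 0.0216 ff 42.9 F [-2.3 -1.2  6.9]
open t 36.6 pos [ 0.5426 -0.0185 -0.0139] w 0.0548 ff 0.0 F [-0.1 -0.1  0.3]
('top', 'side') tray [ 0.53335731 -0.16699205 -0.05576467] 0.4001623808763243
   [0.46117598 0.12555515] 0.3945371902207516
   [0.4528466 0.2107596] 0.7316214374262564
   [0.45482482 0.28756905] 0.7142586382743683
('top',) tray [ 0.5340919  -0.16540488 -0.06      ] -0.0
   [0.458 0.13 ] -0.0
   [0.44485196 0.21232302] 0.7667074706832013
   [0.44514758 0.29121682] 0.7621139888999573
('side',) tray [ 0.53335731 -0.16699205 -0.05576467] 0.8003247617526486
   [0.46117598 0.12555515] 0.7890743804415032
   [0.45440307 0.20492503] 0.768723477463012
   [0.45599246 0.28294006] 0.7722503457288217
[ 0.5340919  -0.16540488]
 t 39.5 pos [ 0.2507 -0.4494  0.3494] w 0.0549 ff 0.0 F [0.4 1.  0.1]
```

```bash
cat >> h.py <<'E'
TP=np.array([.5337,-.1662]); TY=-.058
def W(y,T=None,th=None):
    T=TP if T is None else T; th=TY if th is None else th
    return np.array(T)+y*np.array([-np.sin(th),np.cos(th)])
def pick(p,zb,phi,w=.063,dz=.008,F=35):
    r.set_gripper(w); go([*p,zb+.11-DZ],phi)
    z=zb+dz-DZ
    hit=r.servo_line([*p,z],max_speed=.15,force_limit=8)
    if hit: st('HIT on descent'); return False
    r.set_gripper(.03,F); s=st('grasp')
    return .05<s['grip_width']<.058
def held(): return .05<r.observe()['grip_width']<.058
def place(p,zb,phi,dz=.008,search=None,over=.10,w=.068):
    # lower held pot so that its base is at zb; search along direction if it does not seat
    z=zb+dz-DZ; q=r.observe()['ee_pos']
    r.servo_line([q[0],q[1],zb+over-DZ],max_speed=.3)
    r.servo_line([*p,zb+over-DZ],best([*p,zb+over-DZ],phi),max_speed=.25)
    if not held(): st('LOST'); return False
    d=np.zeros(2) if search is None else np.array(search)
    r.servo_line([*p,z+.016],max_speed=.15)
    for k in (0,1,-1,2,-2):
        pk=np.array(p)+k*.002*d
        if k: r.servo_line([*pk,z+.016],max_speed=.1)
        r.servo_line([*pk,z],max_speed=.04,force_limit=5)
        s=st(f'lower {k}')
        if s['ee_pos'][2]<z+.0035: break
        if search is None: break
    r.set_gripper(w); st('rel'); up(zb+over); return True
E
python3 - <<'E'
from h import *
sc=look(('side',)); p=fit_lid(sc,[.458,.128])[0]; print(p)
if pick([p[0],p[1]+.0035],.012,np.pi/2):
    place(W(-.064),.006,TY,search=W(1)-W(0))
    r.move_pose([.35,-.35,.30],best([.35,-.35,.30],0)); cs=look()
    print(fit_lid({'side':cs['side']},W(-.064),.072),fit_tray({'side':cs['side']},[*TP,TY]),W(-.064)); st()
    c=cs['side']; cv2.imwrite('pics/p1.png',cv2.resize(c['color'][150:330,220:360],None,fx=4,fy=4)[:600])
E
```

```text
[0.46059271 0.1270037 ]
HIT on descent t 42.8 pos [ 0.4603  0.1301 -0.0092] w 0.0627 ff 4.2 F [-2.8 -1.5  8.2]
```

```bash
python3 - <<'E'
from h import *
r.set_gripper(.03,35); s=st('grasp')
if held():
    place(W(-.064),.006,TY,search=W(1)-W(0),dz=s['ee_pos'][2]+DZ-.012)
    r.move_pose([.30,-.40,.30],best([.30,-.40,.30],0)); cs=look()
    print(fit_lid({'side':cs['side']},W(-.064),.072),fit_tray({'side':cs['side']},[*TP,TY]),W(-.064)); st()
    c=cs['side']; cv2.imwrite('pics/p1.png',cv2.resize(c['color'][150:330,220:360],None,fx=4,fy=4)[:600])
    for y in(.205,.283): print(fit_lid({'side':c},[.456,y]),fit_lid({'top':cs['top']},[.45,y+.007]))
E
```

```text
grasp t 43.0 pos [ 0.4622  0.1305 -0.0078] w 0.0529 ff 41.5 F [-1.2 -0.8 14.2]
lower 0 t 46.4 pos [ 0.53   -0.2301 -0.0139] w 0.0535 ff 37.6 F [-0.2  0.4  3.5]
rel t 46.6 pos [ 0.5284 -0.2291 -0.0155] w 0.0683 ff 0.0 F [-0.1 -0.6  0.5]
(array([ 0.52389404, -0.23060773]), np.float64(0.7661724356268468)) (array([ 0.53310334, -0.16690784, -0.05807988]), np.float64(0.6670457069248877)) [ 0.52999008 -0.23009238]
 t 48.6 pos [ 0.3005 -0.399   0.2985] w 0.0682 ff 0.0 F [ 0.6 -0.3  0.4]
(array([0.45271511, 0.20888023]), np.float64(0.7481890264793696)) (array([0.43665288, 0.23852897]), np.float64(0.5024536751494998))
(array([0.45593132, 0.28311262]), np.float64(0.7198511166253103)) (array([0.45203547, 0.29120461]), np.float64(0.6854910819332675))
```

View pics/p1.png

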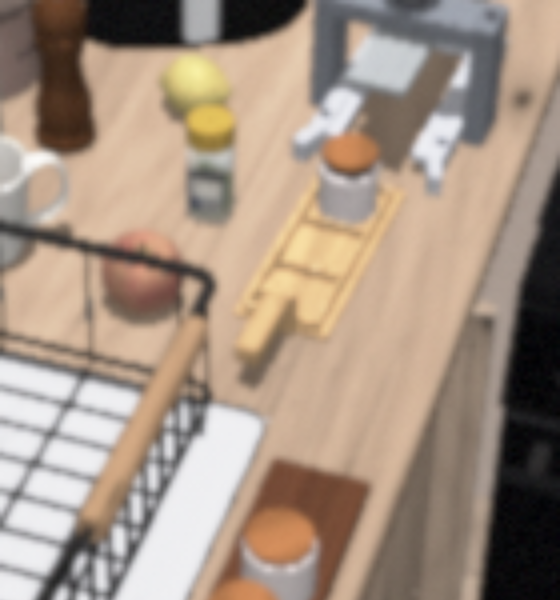

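```bash
python3 - <<'E'
from h import *
np.set_printoptions(precision=2,suppress=True)
cs=look(); c=cs['side']; h=hsv(c)
print('exp lid top c raised/sealed',proj(c,[[.530,-.230,.072],[.530,-.230,.064]]), 'base front',proj(c,[[.530,-.203,.006]]),'back/front edge of lid top',proj(c,[[.530,-.255,.072],[.530,-.205,.072],[.53,-.205,.064]]))
for col in(306,307,308,309): print(col,[tuple(v) for v in h[180:206,col,1:].tolist()])
for row in(184,187,190,195,200): print('row',row,[tuple(v) for v in h[row,296:322,1:].tolist()])
print('pot2 ref, assume .454,.205: ',proj(c,[[.454,.205-.025,.078],[.454,.205+.025,.078],[.454,.205+.025,.070],[.454,.205+.027,.062],[.454,.205+.027,.012]]))
print([tuple(v) for v in h[270:305,288,1:].tolist()])
for n in cs:
    for z in(.066,.058): 
        f=lambda p:[pts_cyl(p[0],p[1],.025,p[2]-.008,p[2])]
    print(n,[ (np.round(d['location'],1),round(d['confidence'],2)) for d in r.place_of(n,'pot_1')])
f=lambda p:[pts_cyl(p[0],p[1],.025,p[2]-.008,p[2])]
m={n:(lmask(n,c),win(c,f([.53,-.23,.072])[0],3)) for n,c in cs.items()}
print(fit(cs,m,f,[.53,-.23,.07],[.005,.005,.005]), [m[n][0][m[n][1]>0].sum() for n in m])
E
```

```text
exp lid top c raised/sealed [[306.67 186.97]
 [306.56 188.77]] base front [[303.69 206.11]] back/front edge of lid top [[308.65 182.88]
 [304.64 191.14]
 [304.54 192.95]]
306 [(8, 223), (7, 186), (30, 170), (95, 185), (134, 201), (143, 208), (143, 208), (143, 208), (144, 207), (143, 208), (143, 203), (142, 176), (137, 132), (60, 110), (14, 159), (12, 196), (11, 189), (10, 172), (11, 167), (11, 166), (11, 167), (9, 168), (12, 168), (11, 169), (20, 177), (50, 195)]
307 [(5, 167), (27, 149), (68, 162), (110, 187), (136, 202), (144, 204), (144, 205), (143, 207), (144, 207), (146, 205), (145, 201), (143, 180), (138, 135), (80, 99), (18, 130), (10, 176), (10, 186), (9, 173), (9, 166), (11, 169), (9, 168), (9, 169), (11, 167), (9, 167), (18, 172), (42, 184)]
308 [(39, 145), (58, 154), (74, 175), (105, 194), (134, 201), (141, 204), (143, 202), (143, 203), (144, 202), (143, 204), (145, 197), (143, 175), (135, 132), (78, 98), (14, 124), (9, 168), (10, 181), (10, 174), (9, 167), (11, 169), (12, 169), (11, 169), (9, 166), (11, 165), (17, 168), (38, 180)]
309 [(63, 163), (63, 161), (77, 162), (10
[... 1911 characters left out ...]
34, 116), (131, 117), (134, 118), (140, 129), (141, 155), (144, 174), (142, 181), (143, 186), (143, 192), (144, 198), (143, 205), (145, 208), (143, 209), (143, 211), (144, 211), (144, 206), (143, 189), (108, 168), (40, 179), (16, 195), (13, 180), (11, 169), (12, 168), (17, 169), (41, 174), (76, 177), (106, 186), (128, 189), (136, 189), (138, 189), (136, 190), (124, 187)]
top [(array([175.3, 265.6]), 0.74), (array([272.1, 210. ]), 0.7), (array([197.1, 266.4]), 0.49)]
side [(array([265.6, 349.1]), 0.92), (array([279.3, 318.7]), 0.88), (array([305. , 200.4]), 0.63), (array([288.9, 295.3]), 0.61)]
(array([ 0.52, -0.23,  0.08]), np.float64(0.3826526643329444)) [np.float64(0.0), np.float64(117.0)]
```

The picture shows pot 1 standing in the far well at (350,190) with its lid raised; the lid rows match the raised height within 0.2 px. Pot 2 shifted a few mm when a finger brushed it, so I take it across x and regrip it in the free space on the board.

```bash
python3 - <<'E'
from h import *
p=[.4535,.2095]
if pick(p,.012,0.,w=.068):
    place([.456,.130],.012,0.,over=.05,w=.064)
    z=.012+.008-DZ
    if pick([.456,.130],.012,np.pi/2,w=.064):
        place(W(0),.006,TY,search=W(1)-W(0))
sc=look(('side',)); p=fit_lid(sc,[.456,.284])[0]; print(p); st()
h=hsv(sc['side']); u=proj(sc['side'],[[*p,.078]])[0].astype(int); print(u,[v for v in h[u[1]-12:u[1]+14,u[0],1].tolist()],[v for v in h[u[1],u[0]-14:u[0]+15,1].tolist()])
print(proj(sc['side'],[[p[0],p[1]-.025,.078],[p[0],p[1]+.025,.070],[p[0]-.025,p[1],.078],[p[0]+.025,p[1],.078]]))
E
```

```text
grasp t 52.5 pos [ 0.4551  0.2099 -0.0091] w 0.0532 ff 37.2 F [-0.2 -1.8  4.3]
lower 0 t 54.0 pos [ 0.4565  0.1302 -0.0095] w 0.0534 ff 38.0 F [0.7 0.1 2.6]
rel t 54.3 pos [ 0.4549  0.1301 -0.0103] w 0.0643 ff 0.0 F [-1.1  0.5  0. ]
grasp t 57.3 pos [ 0.4575  0.1302 -0.0093] w 0.0531 ff 36.9 F [-0.7 -0.1  3.4]
lower 0 t 60.5 pos [ 0.5344 -0.1664 -0.0154] w 0.0533 ff 37.4 F [0.1 0.8 4.1]
rel t 60.9 pos [ 0.5329 -0.1657 -0.0167] w 0.0683 ff 0.0 F [ 0.5 -0.   1. ]
[0.45410995 0.28080572]
 t 61.4 pos [ 0.5322 -0.1654  0.0748] w 0.0677 ff 0.0 F [-0.3  0.4 -2. ]
[280 299] [137, 136, 137, 135, 136, 136, 135, 141, 142, 143, 144, 146, 144, 146, 144, 144, 146, 144, 143, 145, 145, 143, 141, 109, 22, 10] [4, 40, 60, 66, 67, 76, 105, 134, 143, 143, 144, 144, 145, 145, 144, 144, 145, 144, 145, 143, 142, 143, 142, 142, 136, 135, 135, 136, 135]
[[283.75354152 292.94966072]
 [277.87155085 308.53993683]
 [289.64114421 302.08879244]
 [272.1653206  297.33510907]]
```

```bash
python3 - <<'E'
from h import *
if pick([.4555,.286],.012,np.pi/2,w=.068):
    place(W(.064),.006,TY,search=W(1)-W(0))
go([.30,-.40,.30],0); st()
c=look()['side']; h=hsv(c)
for k in(-.064,0,.064):
    X=[*W(k)]; e=proj(c,[[X[0],X[1]-.025,.072],[X[0],X[1]+.025,.064],[X[0],X[1],.072]]); u=e[2].round().astype(int)
    print(k,e.round(1).tolist(),'col S from',u[1]-9,h[u[1]-9:u[1]+10,u[0],1].tolist(),'row S from',u[0]-13,h[u[1],u[0]-13:u[0]+14,1].tolist())
cv2.imwrite('pics/p3.png',cv2.resize(c['color'][150:250,250:350],None,fx=6,fy=6))
E
```

```text
grasp t 64.4 pos [ 0.4571  0.2866 -0.009 ] w 0.0531 ff 37.2 F [ 1.1 -0.1  4. ]
lower 0 t 67.7 pos [ 0.5381 -0.1025 -0.0153] w 0.0535 ff 37.6 F [ 0.7 -0.4  2.6]
rel t 68.0 pos [ 0.5366 -0.1019 -0.0163] w 0.0678 ff 0.0 F [ 0.6  1.2 -0.2]
 t 70.1 pos [ 0.3004 -0.3991  0.2988] w 0.0683 ff 0.0 F [0.8 0.4 0.1]
-0.064 [[308.7, 182.9], [304.6, 192.9], [306.7, 187.0]] col S from 178 [6, 9, 6, 25, 70, 109, 136, 142, 143, 144, 146, 144, 143, 146, 140, 78, 16, 10, 15] row S from 294 [4, 10, 11, 8, 6, 33, 82, 123, 143, 143, 143, 145, 144, 144, 143, 143, 143, 142, 142, 137, 113, 83, 65, 66, 64, 61, 65]
0 [[302.5, 193.3], [298.1, 203.8], [300.4, 197.6]] col S from 189 [70, 44, 26, 21, 24, 43, 89, 131, 143, 145, 143, 145, 145, 145, 143, 133, 84, 52, 64] row S from 287 [63, 65, 66, 67, 68, 68, 76, 100, 126, 141, 142, 144, 143, 145, 144, 144, 143, 143, 136, 111, 65, 28, 12, 11, 9, 11, 29]
0.064 [[296.0, 204.2], [291.4, 215.2], [293.7, 208.8]] col S from 200 [102, 90, 61, 38, 43, 85, 128, 144, 142, 144, 143, 145, 144, 144, 143, 133, 79, 16, 10] row S from 281 [65, 66, 67, 66, 69, 90, 121, 141, 142, 144, 143, 143, 144, 144, 143, 145, 144, 143, 143, 122, 67, 24, 11, 11, 10, 12, 33]
```

```bash
python3 - <<'E'
from h import *
c=look(('side',))['side']; h=hsv(c)
for k in(-.064,0,.064):
    X=W(k); e=proj(c,[[X[0],X[1],.072]])[0].round().astype(int)
    for d in(3,4,5): print(k,'col',e[0]+d,'from',e[1],[tuple(v) for v in h[e[1]+1:e[1]+14,e[0]+d,1:].tolist()])
    print('base corner', [ (np.round(d['location'],1),round(d['confidence'],2)) for d in r.place_of('side','lid_1')] if k==0 else '')
E
```

```text
-0.064 col 310 from 187 [(144, 189), (144, 186), (144, 181), (142, 154), (118, 115), (33, 117), (13, 175), (10, 197), (10, 181), (9, 168), (11, 166), (11, 164), (9, 163)]
-0.064 col 311 from 187 [(144, 183), (146, 180), (145, 169), (135, 142), (88, 110), (19, 131), (10, 187), (10, 200), (12, 176), (11, 162), (9, 162), (11, 161), (10, 159)]
-0.064 col 312 from 187 [(144, 181), (141, 175), (135, 157), (101, 129), (41, 118), (12, 144), (12, 175), (13, 180), (11, 165), (11, 158), (10, 155), (12, 154), (12, 152)]
base corner 
0 col 303 from 198 [(145, 192), (142, 197), (145, 201), (143, 203), (142, 194), (112, 177), (50, 184), (23, 191), (13, 177), (12, 168), (12, 164), (13, 163), (12, 166)]
0 col 304 from 198 [(143, 185), (142, 190), (143, 195), (143, 195), (140, 184), (98, 171), (37, 188), (17, 196), (13, 175), (11, 162), (10, 159), (10, 160), (10, 161)]
0 col 305 from 198 [(143, 182), (143, 184), (141, 186), (141, 184), (124, 171), (73, 164), (28, 183), (14, 187), (9, 166), (10, 157), (8, 155), (12, 154), (12, 154)]Traceback (most recent call last):
  File "<stdin>", line 6, in <module>
ValueError: it knows: apple, board, knob_top, mid_well, pot, press, press_mouth, press_stop, spice_jar, tray, tray_grip
```

View pics/p3.png

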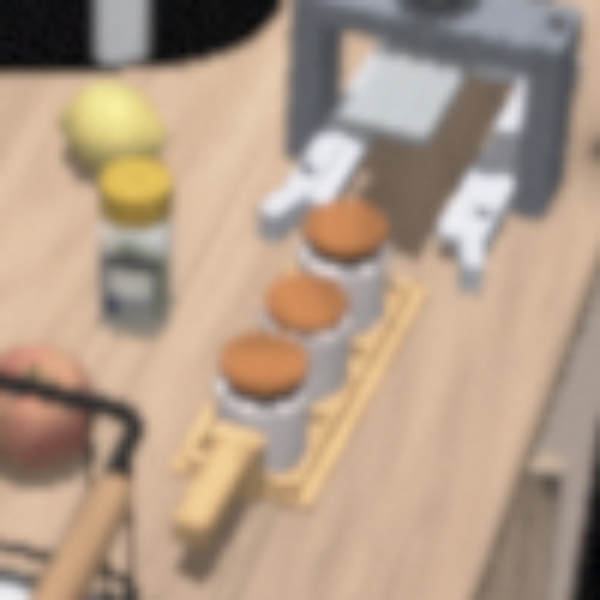

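The picture shows all three pots in the wells, lids at (345,228), (305,303) and (265,363). The far lid has the dark gap of a raised lid, but the middle one shows none. The gripper's wide knuckles probably pressed it down during the first grasp. I measure all three lids numerically.

```bash
python3 - <<'E'
from h import *
go([.13,.40,.35],0)   # clear the top camera's view of the tray
cs=look()
for n,c in cs.items():
    h=hsv(c); cv2.imwrite(f'pics/q_{n}.png',c['color'])
    for k in(-.064,0,.064):
        X=W(k); d=np.array([0,.025]) if n=='side' else np.array([-.025,0.])
        e=proj(c,[[*(X-d),.072],[*X,.072],[*(X+d),.064],[*(X-d),.064],[*X,.064],[*(X+d),.056],[*(X+d*1.08),.056]])
        print(n,k,'back/ctr raised',e[:2].round(1).tolist(),'front bot',e[2].round(1),'sealed',e[3].round(1),e[5].round(1))
        for col in (0,2): 
            u=e[1].round().astype(int)+[col,0]; print('   col',u[0],'from',u[1]-8,[tuple(v) for v in h[u[1]-8:u[1]+12,u[0],1:].tolist()])
st()
E
```

```text
top -0.064 back/ctr raised [[327.7, 217.1], [328.9, 223.3]] front bot [329.9 231. ] sealed [327.5 218.5] [329.6 232.2]
   col 329 from 215 [(81, 196), (79, 196), (81, 195), (100, 188), (131, 185), (161, 184), (168, 187), (167, 188), (166, 186), (165, 185), (166, 183), (163, 178), (164, 171), (163, 166), (162, 162), (160, 147), (108, 125), (32, 143), (16, 175), (15, 169)]
   col 331 from 215 [(78, 195), (79, 194), (80, 197), (90, 195), (119, 190), (151, 187), (164, 188), (166, 186), (167, 186), (166, 183), (168, 179), (163, 172), (165, 167), (166, 164), (162, 161), (142, 144), (81, 129), (30, 137), (17, 154), (17, 148)]
top 0 back/ctr raised [[308.7, 217.7], [309.7, 223.9]] front bot [310.6 231.6] sealed [308.5 219. ] [310.5 232.9]
   col 310 from 216 [(78, 195), (78, 197), (77, 198), (85, 196), (109, 191), (143, 189), (163, 188), (168, 187), (167, 186), (167, 185), (168, 185), (166, 181), (164, 177), (164, 171), (162, 167), (160, 159), (121, 152), (68, 151), (36, 150), (26, 140)]
   col 312 from 216 [(78, 195), (79, 197), (78, 197), (81, 195), (97, 190), (126, 186), (154, 185), (164,
[... 2000 characters left out ...]
1, 167)]
side 0.064 back/ctr raised [[296.0, 204.2], [293.7, 208.8]] front bot [291.4 215.2] sealed [295.9 206. ] [291.3 217.1]
   col 294 from 201 [(90, 187), (61, 180), (38, 183), (43, 183), (82, 181), (129, 182), (143, 187), (142, 197), (143, 204), (145, 208), (146, 208), (143, 205), (144, 193), (144, 170), (140, 129), (81, 98), (18, 129), (10, 175), (12, 187), (12, 175)]
   col 296 from 201 [(141, 195), (137, 182), (115, 162), (78, 166), (83, 182), (115, 188), (138, 189), (144, 196), (143, 204), (145, 208), (144, 207), (144, 204), (144, 190), (143, 161), (125, 116), (35, 115), (12, 174), (12, 197), (10, 180), (9, 169)]
 t 73.3 pos [0.1306 0.3998 0.3499] w 0.0683 ff 0.0 F [-0.4 -0.3  0. ]
```

Only the middle pot's lid is down: it sits 1.5 px lower and has no shadow gap. I'll mend it by standing the pot on the worktop and gripping the lid. Then I press the pot's foot sideways against the fixed board's end, so friction holds the body, and draw the lid up about 7.7 mm.

```bash
python3 - <<'E'
from h import *
Q=[.457,.045]
go([.45,.0,.25],TY)
if pick(W(0),.006,TY,w=.066):
    place(Q,.0,0.,over=.10,w=.066)
    st('on worktop')
    # tip height with fingers 52 mm open: touch bare worktop
    r.set_gripper(.052)
    a=[.457,-.035]; go([*a,.08],np.pi/2); r.servo_line([*a,.0],best([*a,0],np.pi/2),max_speed=.15,force_limit=5)
    f=r.servo_line([*a,-.05],max_speed=.03,force_limit=4); s=st(f'touch {f}'); up(.15)
    print('open-tip DZ',-s['ee_pos'][2])
E
```

```text
grasp t 77.4 pos [ 0.5354 -0.1669 -0.0148] w 0.0532 ff 37.2 F [0.1 0.4 5.1]
lower 0 t 80.0 pos [ 0.4578  0.045  -0.0211] w 0.0528 ff 39.7 F [ 0.6 -0.3  3.6]
rel t 80.3 pos [ 0.4564  0.045  -0.022 ] w 0.0662 ff 0.0 F [-0.5  0.  -0.1]
on worktop t 80.8 pos [0.4567 0.045  0.07  ] w 0.066 ff 0.0 F [0.5 0.5 0.1]
touch True t 83.9 pos [ 0.457  -0.0354 -0.0232] w 0.0521 ff 1.5 F [-0.1 -0.9  2.4]
open-tip DZ 0.02323145978461732
```

```bash
python3 - <<'E'
from h import *
a=[.43,-.07]; r.set_gripper(.052); go([*a,.06],0); r.servo_line([*a,-.005],max_speed=.15,force_limit=5)
f=r.servo_line([*a,-.06],max_speed=.03,force_limit=4); s=st(f'touch {f}'); b=-s['ee_pos'][2]; up(.15)
c=look(('side',))['side']; h=hsv(c)
e=proj(c,[[.457,.045-.025,.058],[.457,.045,.058],[.457,.045+.025,.05],[.457-.025,.045,.058],[.457+.025,.045,.058]]); u=e[1].round().astype(int)
print(b,e.round(1).tolist(),u,h[u[1]-12:u[1]+12,u[0],1:].tolist(),h[u[1],u[0]-14:u[0]+15,1].tolist())
E
```

```text
touch True t 88.0 pos [ 0.4299 -0.07   -0.0341] w 0.0518 ff 3.7 F [-1.6  0.7  7.7]
0.03406764787627995 [[306.5, 241.6], [304.2, 246.9], [301.8, 254.2], [312.0, 248.8], [296.4, 245.0]] [304 247] [[68, 128], [65, 152], [67, 183], [67, 201], [65, 204], [69, 200], [81, 195], [113, 194], [137, 198], [143, 201], [144, 203], [146, 205], [144, 207], [145, 208], [143, 209], [144, 211], [144, 209], [143, 200], [115, 177], [53, 177], [22, 185], [11, 178], [10, 171], [11, 170]] [64, 65, 67, 66, 66, 70, 88, 123, 142, 144, 143, 146, 146, 144, 144, 143, 143, 145, 143, 144, 142, 129, 98, 78, 69, 68, 68, 65, 68]
```

```bash
python3 - <<'E'
from h import *
Q=np.array([.457,.045]); zc=.0518-.0341
r.set_gripper(.062); go([*Q,.07],np.pi/2)
print(r.servo_line([*Q,zc],max_speed=.08,force_limit=4)); st('at lid')
r.set_gripper(.03,100); s=st('lid grip')
if .046<s['grip_width']<.0525:
    f=r.servo_line([Q[0],Q[1]+.035,zc],max_speed=.04,force_limit=12); s=st(f'board {f}')
    y=s['ee_pos'][1]; z0=s['ee_pos'][2]
    r.servo_line([Q[0],y+.004,zc],max_speed=.02); st('pushed')
    r.servo_line([Q[0],y+.004,zc+.0078],max_speed=.012); st('raised')
    r.servo_line([Q[0],y-.006,zc+.0078],max_speed=.04); s=st('back')
    r.set_gripper(.060); st('rel'); up(.16)
    Y=y-.006
    go([.38,-.15,.25],0)
    c=look(('side',))['side']; h=hsv(c)
    for zt in(.066,.058):
        e=proj(c,[[.457,Y-.025,zt],[.457,Y,zt],[.457,Y+.025,zt-.008]]); print(zt,e.round(1).tolist())
    u=e[1].round().astype(int); print(Y,u[1]-14,h[u[1]-14:u[1]+12,u[0],1:].tolist())
E
```

```text
False
at lid t 91.5 pos [0.4574 0.0449 0.0179] w 0.0619 ff 0.0 F [-0.3 -1.  -0.4]
lid grip t 91.8 pos [0.4579 0.0449 0.0194] w 0.045 ff 100.8 F [-2.7 -0.4  7.6]
```

```bash
python3 - <<'E'
from h import *
x=.457; s=st('now'); zc=s['ee_pos'][2]; y0=s['ee_pos'][1]
f=r.servo_line([x,y0+.035,zc],max_speed=.04,force_limit=12); s=st(f'board {f}')
y=s['ee_pos'][1]
r.servo_line([x,y+.004,zc],max_speed=.02); s=st('pushed')
r.servo_line([x,y+.004,zc+.0075],max_speed=.012); st('raised')
r.servo_line([x,y-.006,zc+.0075],max_speed=.04); s=st('back')
r.set_gripper(.060); st('rel'); up(.16)
Y=y-.006
go([.38,-.15,.25],0)
c=look(('side',))['side']; h=hsv(c)
for zt in(.066,.058):
    e=proj(c,[[x,Y-.025,zt],[x,Y,zt],[x,Y+.025,zt-.008]]); print(zt,e.round(1).tolist())
u=e[1].round().astype(int); print(Y,u[1]-14,h[u[1]-14:u[1]+14,u[0],1:].tolist())
print(r.place_of('side','pot_1'))
E
```

```text
now t 91.8 pos [0.4579 0.0449 0.0194] w 0.045 ff 100.8 F [-2.7 -0.4  7.6]
board True t 92.3 pos [0.4585 0.059  0.0196] w 0.0447 ff 101.9 F [ 0.2 -3.3  3.2]
pushed t 92.7 pos [0.4583 0.0596 0.0199] w 0.0453 ff 102.1 F [  1. -13.   2.]
raised t 93.4 pos [0.4577 0.0597 0.0267] w 0.0446 ff 102.5 F [  2.2 -12.7  -1.7]
back t 93.8 pos [0.4563 0.0535 0.0264] w 0.0453 ff 102.7 F [ 0.5  0.  -1.2]
rel t 94.1 pos [0.4572 0.0533 0.0271] w 0.0599 ff 0.0 F [-0.4  0.1 -0.1]
0.066 [[305.9, 241.4], [303.6, 246.8], [301.1, 254.1]]
0.058 [[305.7, 243.3], [303.5, 248.6], [301.0, 256.0]]
0.053020312587406415 235 [[67, 208], [67, 210], [67, 210], [66, 210], [66, 208], [67, 206], [75, 203], [98, 202], [131, 200], [142, 203], [144, 205], [144, 206], [143, 209], [145, 208], [145, 210], [143, 212], [144, 209], [144, 202], [142, 174], [129, 128], [36, 133], [11, 201], [8, 222], [11, 191], [9, 170], [11, 170], [12, 170], [8, 167]]
[{'location': [302.3, 261.0], 'confidence': 0.81}, {'location': [307.7, 203.2], 'confidence': 0.81}, {'location': [264.4, 352.4], 'confidence': 0.8}, {'location': [293.1, 225.1], 'confidence': 0.49}]
```

The lid is up again: the shadow gap is back and the rows match the raised height within about 0.5 px (the measured pull was 6.8 mm). The pot goes back into the middle well.

```bash
python3 - <<'E'
from h import *
if pick([.457,.0533],.0,0.,w=.066,F=35):
    place(W(0),.006,TY,search=W(1)-W(0))
go([.38,-.42,.28],0)
c=look(('side',))['side']; h=hsv(c); st()
for k in(-.064,0,.064):
    X=W(k); e=proj(c,[[*X,.072]])[0].round().astype(int)
    print(k,e[1]-6,[tuple(v) for v in h[e[1]-6:e[1]+12,e[0]+3,1:].tolist()])
print(fit_tray({'side':c},[*TP,TY]))
E
```

```text
grasp t 99.0 pos [ 0.4587  0.0531 -0.0211] w 0.0528 ff 37.2 F [ 0.4 -0.9  5.5]
lower 0 t 101.6 pos [ 0.5343 -0.1665 -0.0154] w 0.0532 ff 37.8 F [0.6 0.1 3.7]
rel t 101.9 pos [ 0.5328 -0.1657 -0.0166] w 0.0682 ff 0.0 F [-0.3  0.9  0.9]
 t 103.8 pos [ 0.3804 -0.4185  0.2783] w 0.0683 ff 0.0 F [-0.9 -0.2  0.1]
-0.064 181 [(66, 143), (76, 131), (106, 151), (133, 177), (142, 188), (142, 192), (145, 192), (143, 191), (142, 190), (144, 183), (142, 160), (129, 119), (50, 108), (13, 155), (11, 186), (10, 182), (11, 166), (11, 162)]
0 192 [(68, 113), (45, 146), (73, 181), (113, 187), (137, 188), (142, 190), (144, 195), (142, 200), (143, 203), (144, 202), (145, 188), (140, 151), (63, 129), (15, 174), (10, 201), (11, 185), (12, 171), (12, 167)]
0.064 203 [(117, 116), (66, 120), (77, 166), (104, 188), (132, 190), (144, 195), (144, 204), (144, 207), (144, 209), (142, 205), (143, 187), (142, 153), (115, 111), (31, 115), (11, 169), (11, 191), (10, 176), (11, 168)]
(array([ 0.5319278 , -0.1657914 , -0.07011183]), np.float64(0.3574121568117621))
```

```bash
python3 - <<'E'
from h import *
g=W(.147); z=.017-DZ
r.set_gripper(.05); go([*g,.10],TY)
print(r.servo_line([*g,z],max_speed=.15,force_limit=8))
r.set_gripper(.0,60); s=st('grip')
if s['grip_width']>.015:
    a=P(0,.147+.12)
    f=r.servo_line([*a,z],best([*a,z],PY),max_speed=.07,force_limit=15); st(f'mouth {f}')
    a=P(0,.147+.02)
    f=r.servo_line([*a,z],max_speed=.07,force_limit=15); st(f'in {f}')
    a=P(0,.147-.008)
    f=r.servo_line([*a,z],max_speed=.03,force_limit=14); s=st(f'home {f}')
    d=np.array(s['ee_pos'][:2])-PR; c,sn=np.cos(PY),np.sin(PY); print('grip in press frame',c*d[0]+sn*d[1],-sn*d[0]+c*d[1])
E
```

```text
False
grip t 107.1 pos [ 0.5433 -0.0196 -0.0122] w 0.0212 ff 59.9 F [-1.9  0.8  5.9]
mouth True t 108.0 pos [ 0.541  -0.0692 -0.0122] w 0.0212 ff 59.5 F [ 0.  -2.7  3.4]
in False t 110.4 pos [ 0.5322 -0.2199 -0.0122] w 0.0211 ff 60.6 F [ 0.7  9.2 11.1]
home False t 111.4 pos [ 0.5305 -0.247  -0.0122] w 0.021 ff 60.8 F [ 1.8 11.4 12.9]
grip in press frame 0.0013268643152834145 0.14332997315425766
```

```bash
python3 - <<'E'
from h import *
s=st(); p=s['ee_pos']
r.servo_line([p[0],p[1],p[2]+.0013],max_speed=.02); st('relieved')
a=P(0,.147-.02); f=r.servo_line([*a,-.0118],max_speed=.03,force_limit=15); s=st(f'home {f}')
d=np.array(s['ee_pos'][:2])-PR; c,sn=np.cos(PY),np.sin(PY); print('grip in press frame',c*d[0]+sn*d[1],-sn*d[0]+c*d[1])
cs=look(); 
for n,c in cs.items(): cv2.imwrite(f'pics/home_{n}.png',c['color'])
print(fit_tray({'side':cs['side']},[*PR,PY]))
E
```

```text
t 111.4 pos [ 0.5305 -0.247  -0.0122] w 0.021 ff 60.8 F [ 1.8 11.4 12.9]
relieved t 111.9 pos [ 0.5303 -0.2459 -0.0116] w 0.021 ff 58.8 F [ 1.1  2.8 -2.1]
home True t 112.2 pos [ 0.5303 -0.2468 -0.0122] w 0.0212 ff 59.6 F [0.6 1.8 3.3]
grip in press frame 0.0010459642768192185 0.14355210150330158
(array([ 0.5250232 , -0.39739004, -0.00476938]), np.float64(0.04275249550765633))
```

```bash
python3 - <<'E'
from h import *
c,sn=np.cos(PY),np.sin(PY)
for k in range(2):
    a=P(0,.147-.010-.003*k); f=r.servo_line([*a,-.0118],max_speed=.02,force_limit=25); s=st(f'home {f}')
    d=np.array(s['ee_pos'][:2])-PR; print('grip in press frame',c*d[0]+sn*d[1],-sn*d[0]+c*d[1])
r.wait(.2); st()
E
```

```text
home False t 112.8 pos [ 0.5301 -0.2465 -0.0122] w 0.0213 ff 59.6 F [ 6.8 17.3  3.8]
grip in press frame 0.0009090862332178356 0.14382697263190442
home False t 113.1 pos [ 0.5301 -0.2464 -0.0121] w 0.021 ff 60.0 F [ 7.8 26.2  6.6]
grip in press frame 0.0008745510980110571 0.14393303448111872
 t 113.3 pos [ 0.5301 -0.2464 -0.0122] w 0.0214 ff 60.0 F [ 7.5 25.3  7.4]
```

```bash
python3 - <<'E'
from h import *
s=r.observe(); p=s['ee_pos']
r.servo_line([p[0],p[1],p[2]],max_speed=.02); r.set_gripper(.055); st('open'); up(.26,.3)
r.set_gripper(0.); k=P(0,0); go([*k,.19],PY); 
f=r.servo_line([*k,.135],max_speed=.05,force_limit=25); st(f'on knob {f}')
f=r.servo_line([*k,.112],max_speed=.02,force_limit=30); st(f'down {f}'); r.wait(.3); s=st('hold')
print('plunger est',.178-(s['ee_pos'][2]+DZ))
E
```

```text
open t 114.4 pos [ 0.5298 -0.2463 -0.0123] w 0.0551 ff 0.0 F [-0.3  0.1  0.3]
on knob False t 117.8 pos [ 0.5203 -0.3896  0.1356] w 0.0001 ff 2.7 F [-3.5  3.   6. ]
down True t 118.6 pos [ 0.5204 -0.3898  0.1241] w -0.0 ff 3.5 F [-1.8  1.4  6.7]
hold t 118.9 pos [ 0.5204 -0.3898  0.1241] w -0.0002 ff 3.5 F [-1.3  1.9  7.2]
plunger est 0.023298410539422387
```

```bash
python3 - <<'E'
from h import *
k=P(0,0)
r.servo_line([*k,.1195],max_speed=.02); r.wait(.3); s=st('hold'); print('plunger est',.178-(s['ee_pos'][2]+DZ))
r.servo_line([*k,.20],max_speed=.12); 
g=P(0,.1438); go([*g,.16],PY); r.set_gripper(.05); st()
z=.0188-DZ
f=r.servo_line([*g,z],max_speed=.15,force_limit=8); r.set_gripper(0.,60); s=st(f'grip {f}')
if s['grip_width']>.015:
    for y in(.06,.15,.228):
        a=P(0,.1438+y); f=r.servo_line([*a,z],max_speed=.08,force_limit=25); st(f'out {f}')
E
```

```text
hold t 119.5 pos [ 0.5205 -0.3899  0.1233] w -0.0002 ff 8.1 F [-6.5  6.7 16.6]
plunger est 0.024079950343729506
 t 121.5 pos [ 0.5292 -0.2469  0.16  ] w 0.0499 ff 0.0 F [-0.1  0.5 -0.1]
grip False t 123.2 pos [ 0.5303 -0.2469 -0.0106] w 0.0212 ff 59.8 F [0.8 1.1 5.4]
out False t 124.1 pos [ 0.534  -0.1879 -0.0106] w 0.0213 ff 60.0 F [ 0.5 -2.8  5.7]
out False t 125.4 pos [ 0.5395 -0.0984 -0.0106] w 0.0213 ff 60.0 F [ 0.5 -4.2  5.4]
out False t 126.5 pos [ 0.5442 -0.0204 -0.0106] w 0.0214 ff 60.1 F [-0.8 -4.4  6.8]
```

```bash
python3 - <<'E'
from h import *
s=r.observe(); g=np.array(s['ee_pos'][:2]); r.set_gripper(.055); up(.2,.3); go([.36,-.40,.28],0)
T=W(-.147,g,PY); np.save('T.npy',T); print('tray',T); st()
c=look(('side',))['side']; h=hsv(c); cv2.imwrite('pics/out.png',c['color'])
for k in(-.064,0,.064):
    X=W(k,T,PY); E=proj(c,[[X[0],X[1]-.025,.064],[*X,.064],[X[0],X[1]+.025,.056],[X[0]-.025,X[1],.064],[X[0]+.025,X[1],.064]]);e=E[1].round().astype(int)
    print(k,E.round(1).tolist(),e,[tuple(v) for v in h[e[1]-7:e[1]+10,e[0]+2,1:].tolist()],h[e[1],e[0]-12:e[0]+13,1].tolist())
print(r.place_of('side','pot_1'),fit_tray({'side':c},[*T,PY]))
E
```

```text
tray [ 0.5353567  -0.16711249]
 t 129.3 pos [ 0.3605 -0.399   0.2792] w 0.0549 ff 0.0 F [0.6 0.5 0.2]
-0.064 [[308.2, 184.4], [306.2, 188.5], [304.1, 194.5], [313.1, 190.0], [299.4, 187.1]] [306 189] [(64, 172), (72, 174), (98, 174), (129, 190), (142, 199), (144, 202), (143, 203), (144, 202), (142, 201), (143, 200), (143, 192), (111, 174), (47, 178), (21, 186), (13, 176), (15, 168), (23, 165)] [24, 8, 19, 44, 55, 57, 83, 128, 144, 143, 142, 144, 143, 144, 144, 144, 143, 144, 142, 134, 103, 71, 64, 63, 65]
0 [[302.0, 194.8], [299.9, 199.1], [297.7, 205.3], [306.9, 200.7], [292.9, 197.6]] [300 199] [(93, 157), (43, 161), (31, 171), (70, 179), (123, 184), (142, 188), (145, 193), (143, 198), (143, 202), (144, 204), (144, 204), (144, 189), (108, 167), (44, 169), (17, 179), (13, 173), (11, 167)] [66, 68, 67, 66, 67, 92, 128, 141, 145, 145, 144, 145, 144, 143, 143, 146, 144, 142, 126, 75, 31, 13, 11, 10, 15]
0.064 [[295.5, 205.8], [293.2, 210.3], [290.9, 216.8], [300.4, 211.9], [286.1, 208.7]] [293 210] [(69, 174), (33, 187), (25, 184), (55, 176), (107, 177), (138, 183), (143, 191), (142, 201), (144, 207), (145, 209), (144, 207), (143, 198), (139, 181), (98, 167), (33, 186), (14, 197), (10, 177)] [65, 66, 66, 65, 74, 100, 128, 141, 144, 143, 143, 144, 143, 143, 142, 142, 142, 140, 131, 97, 45, 15, 9, 11, 12]
[{'location': [263.7, 350.8], 'confidence': 0.8}, {'location': [293.0, 223.8], 'confidence': 0.57}, {'location': [308.3, 199.6], 'confidence': 0.56}, {'location': [298.0, 209.3], 'confidence': 0.52}] (array([ 0.53401317, -0.16894511, -0.06294072]), np.float64(0.3540376713240579))
```

All three lids are sealed: no shadow gap, and the rows match the sealed height. The tray is out and the pots are in place, so I return them to the board.

```bash
python3 - <<'E'
from h import *
T=np.load('T.npy')
go([.40,-.15,.22],PY)
for k,y in((.064,.285),(0,.212),(-.064,.139)):
    if not pick(W(k,T,PY),.006,PY,w=.066): print('FAIL pick',k); break
    if not place([.457,y],.0125,0.,over=.11,w=.068): print('FAIL place',k); break
st()
E
```

```text
grasp t 132.6 pos [ 0.5408 -0.1039 -0.0147] w 0.0533 ff 37.4 F [ 0.3 -0.6  6.3]
lower 0 t 136.0 pos [ 0.4573  0.2852 -0.0089] w 0.0535 ff 37.6 F [-0.4 -0.1  3.5]
rel t 136.3 pos [ 0.4561  0.2846 -0.0101] w 0.0683 ff 0.0 F [0.1 0.3 0.1]
grasp t 139.8 pos [ 0.537  -0.1678 -0.0149] w 0.0531 ff 37.2 F [ 0.7 -0.4  3.7]
lower 0 t 143.2 pos [ 0.4573  0.2122 -0.0091] w 0.0532 ff 38.2 F [-0.4 -0.5  3.5]
rel t 143.4 pos [ 0.4561  0.2118 -0.0101] w 0.0682 ff 0.0 F [-0.7  0.2  0.4]
grasp t 147.0 pos [ 0.533  -0.2319 -0.0148] w 0.0531 ff 37.2 F [-0.4 -0.2  2.7]
lower 0 t 150.3 pos [ 0.4573  0.1391 -0.0091] w 0.0533 ff 37.5 F [-1.2  0.2  4.6]
rel t 150.6 pos [ 0.4561  0.1389 -0.01  ] w 0.0678 ff 0.0 F [-0.6 -0.8  0. ]
 t 151.1 pos [0.4562 0.1389 0.0922] w 0.068 ff 0.0 F [-0.  -0.6  0.1]
```

```bash
python3 - <<'E'
from h import *
up(.25,.3); go([.30,-.42,.30],0); r.wait(.5); st()
cs=look(); c=cs['side']; h=hsv(c)
for y in(.139,.212,.285):
    E=proj(c,[[.457,y-.025,.070],[.457,y,.070],[.457,y+.025,.062]]); e=E[1].round().astype(int)
    print(y,E.round(1).tolist(),e[1]-9,[tuple(v) for v in h[e[1]-9:e[1]+13,e[0],1:].tolist()])
for n in cs: 
    print(n,[(np.round(onz(cs[n],d['location'],.012),3).tolist(),round(d['confidence'],2)) for d in r.place_of(n,'pot_1')],[np.round(onz(cs[n],d['location'],0),3).tolist() for d in r.place_of(n,'board')])
print('tray',fit_tray({'side':c},[*np.load('T.npy'),PY]))
k=P(0,0); E=proj(c,[[*k,.178],[*k,.154]]); print('knob',E.round(1).tolist(),[(np.round(d['location'],1),round(d['confidence'],2)) for d in r.place_of('side','knob_top')])
E
```

```text
t 154.3 pos [ 0.3001 -0.4199  0.3   ] w 0.0682 ff 0.0 F [-0.3 -0.8  0.3]
0.139 [[297.8, 259.5], [295.3, 265.3], [292.6, 273.2]] 256 [(67, 202), (67, 202), (72, 203), (90, 203), (122, 203), (140, 206), (145, 206), (144, 207), (144, 207), (143, 208), (144, 207), (142, 208), (145, 209), (145, 210), (145, 207), (141, 194), (89, 183), (27, 218), (8, 226), (11, 193), (11, 169), (12, 169)]
0.212 [[290.3, 276.9], [287.6, 283.2], [284.8, 291.5]] 274 [(10, 150), (14, 151), (30, 154), (78, 171), (127, 189), (142, 196), (144, 200), (143, 201), (145, 202), (144, 206), (145, 208), (142, 208), (145, 208), (143, 211), (143, 209), (144, 205), (139, 181), (80, 163), (24, 199), (12, 216), (11, 184), (9, 170)]
0.285 [[282.2, 295.7], [279.3, 302.5], [276.3, 311.3]] 293 [(22, 137), (26, 140), (33, 140), (61, 150), (107, 165), (138, 174), (145, 178), (145, 183), (143, 193), (144, 200), (144, 206), (143, 208), (143, 209), (143, 210), (145, 210), (144, 203), (143, 195), (141, 184), (115, 169), (51, 175), (23, 192), (13, 180)]
top [([0.447, 0.408, 0.012], 0.72), ([0.458, 0.29, 0.012], 0.68), ([0.437, 0.205, 0.012], 0.62)] [[0.457, 0.217, 0.0]]
side [([0.461, 0.137, 0.012], 0.92), ([0.462, 0.295, 0.012], 0.69), ([0.452, 0.406, 0.012], 0.6), ([0.461, 0.207, 0.012], 0.57), ([0.517, -0.489, 0.012], 0.55)] [[0.46, 0.21, 0.0], [0.463, 0.28, 0.0]]
tray (array([ 0.53382993, -0.16813009, -0.05909576]), np.float64(0.7991005031838624))
knob [[323.0, 138.3], [322.6, 144.0]] [(array([324.4, 140.9]), 0.87)]
```

```bash
python3 -c "
from h import *
print(r.sign_off()); st()"
```

```text
the job is handed in; nothing more can be done
None
the job is handed in; nothing more can be done
```

I handed the job in at about 154 s; no verdict came back. By my camera checks, all three pots stand on the board with their lids in, and the tray is clear of the press. The knob should be up, though its camera reading was less clear. My gripper pressed the middle pot's lid in early on, so I pulled it back up before pressing.

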